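Lock the end panel of a flat-pack hall shelf with its slotted cam

ROBOT

A 6-joint arm with a two-finger parallel gripper is mounted at the origin on the work surface. World frame = base frame: x ahead of the robot, y to its left, z up, the work surface at z = 0. Lengths are in m, angles in rad, forces in N, time in s.
With the tool pointing down it reaches from about 0.35 to 0.925 m from the base axis. Payload 6.4 kg.
Tool frame: the origin (TCP) lies at the very end of the fingers, on their centre line; the grasp point (between the pads) lies 19 mm behind it; x points along the fingers, z is the direction in which the jaws open and shut, and the axes are right-handed (so a half turn about x gives the same grasp; the last joint's range is limited). The gripper opens to 85 mm and grips with 20 to 120 N. Pads are 22 mm wide; open, the fingers measure 114 mm over their backs; the gripper's body (76 mm by 85 mm) begins 54 mm behind the grasp point. The pads swing forward as they close: fully open they stand 13 mm farther back than shut.
Start: joints at [1.061, 0.245, 1.558, -0, 1.339, -0.174], TCP at [0.214, 0.614, 0.231] pointing down, gripper open.
Joint ranges: [-3.13, 3.13], [-1.02, 2.26], [0.13, 2.54], [-0.95, 4.09], [0.21, 2.88], [-2.74, 2.74]. Speed limits (rad/s): [2.57, 2.57, 3.14, 3.14, 3.14, 3.14].

INTERFACE

Orientations are given as a unit quaternion [w, x, y, z].
In Python, from cell import r, cams gives the robot as it stands.
- The arm moves only by the tool move_arm, never from a script. Its argument "commands" is a list of rows, each a list of 3 entries, a list of its own where there are three numbers: the shift along the tool's x, y, z in m, then the turn, a rotation vector about the tool's x, y, z in degrees, then the opening, from -1 (shut) to 1 (fully open). In form: [[[tx, ty, tz], [rx, ry, rz], jaw], ...]. A call has 1 to 12 rows; each row shifts and turns the commanded pose from where the row before left it, along the tool's axes as they then stand; what a row does not reach is not made up. A row lasts 1/8 s, in which the tool goes at most 62.5 mm and 10.7 degrees, less where a joint would pass 70% of its speed; a pose out of reach is approached as far as the arm can. A call with a gripper value outside its range is refused whole. The fingers move at their own pace and stop on an object; "squeeze" is the grip in N (left out, the last holds). Time passes only in rows, so rows that do not move let the fingers close. It gives the time, the measured TCP pose, the force and the opening at its end, in the units of the state.
- r.observe(): the state, without advancing time (a new reading comes with each control period).
- cams.camera(name): name is "scene" or "top" or "wrist"; returns the picture (420x560x3 uint8, blue, green, red); there is no depth.
- cams.calibration(name): a dict with "fx", "fy", "cx", "cy" (pixels), "pose" (4x4, takes a point from camera to world coordinates); the wrist camera has in their place "hand_eye" (4x4, takes a point from camera to tool coordinates, whose origin is the TCP and whose axes are the tool frame's). Camera axes: x right, y down, z forward; pixel columns grow to the right and rows downward; lengths in m; the calibration is good to about 2 mm. A picture is of the moment at which its call begins: read the wrist's pose just before it. calibration takes no time and is no camera call.
- r.finish_job(): hands the job in, once; it reports no verdict.
Trained networks look in the newest picture that a camera, given by its name, has taken for a name from the list of things; names that differ only in an ending like _2 or _b are one class to them, and where a whole thing is asked for, a point or a joint stands for the part that bears it (a point fixed in the world has none). Each returns a list of dicts, best first, with "score" (0 to 1); they miss things now and then, are a little off and sometimes report something else, mostly with a low value. They report only what shows in the picture. A call takes as long as a camera call.
- cams.silhouettes(camera, name): "pixels" (420x560 bool, what is visible of it) and "rect" ([left, top, right, bottom] in pixels, round what is visible of it).
- cams.pinpoint(camera, name): "centre" ([column, row] in pixels: a listed point, or the origin of a listed thing).
The state is a dict: "clock": time; "joint_pos": joint angles; "joint_vel": joint speeds; "tau": joint torques, N m; "eef_pos": TCP position; "ee_rot": TCP orientation; "force": force on the tool from outside, world axes, zero at the start; "wrist_torque": the same for the moment, N m; "width": finger opening in m.
Only numpy, scipy, OpenCV 4.12 (cv2) and the standard library are available. Lean on these libraries where they do the work, as an engineer would, in place of code of your own. Each camera call takes 0.05 s, during which the arm holds its last target.

TASK

The little hall shelf is nearly together: push its loose end panel gently home against the white board, then take the orange screwdriver from the white pen block and turn the slotted cam in the board a quarter turn clockwise until it seats firmly against its stop, so the joint is locked tight; go by feel and do not force the cam. Then stand the screwdriver back in its empty hole in the pen block. Leave everything else on the console as it is.

Things in the scene. Friction and masses are not known exactly. Their poses are not given: they have to be found in the camera images.
- cam_face (a point): Centre of the level face of the grey metal cam, 25 mm in diameter, sunk in the white board near the loose panel, 25.5 mm above the table. The straight screwdriver slot across it is 17 mm long, 4.5 mm wide, 6 mm deep, closed at both ends. With the blade's play (0.15 rad) and give in the hand, the hand turns up to 0.4 rad more than the cam. z is up; x runs along the slot, towards the end with the small red mark, and turns with the cam.
- cam (a joint): Turn of the cam in rad, clockwise seen from above: 0 to 0.2 at the start is open, slot pointing at the panel; the hard stop is at 1.62, slot parallel to it. It turns stiffly (0.07 N m) and stays where left; on the stop the moment rises sharply: 0.13 to 0.22 N m seats it firmly, over 0.3 is forcing it. It takes the bolt only with the panel within about 1.5 mm of the board, else it jams or shuts the bolt out.
- panel (a joint): Gap in m between the loose end panel and the end of the white board: 0 is shut, at most 0.014; it slides on two dowels square to the board's end, with about 4 N of friction, and stays where it is left.
- panel_face (a point): Point in the middle of the outer face of the loose end panel (brown wood, upright, 180 mm wide, 85 mm high, 18 mm thick), 50 mm above the table. Its y axis points outward, away from the board; push along -y. x runs along the panel's width, z up. With the panel shut it lies 52 mm from the cam's axis.
- shelf: The shelf: a white board 270 x 180 x 25 mm lying fixed on the table, a fixed brown end panel (85 mm high) at its other end. Origin on the table right under the cam's axis; y points along the board to the loose panel, the board's end being at y = +34 mm and its other end at y = -236 mm; z up.
- driver: Stubby screwdriver standing upright in one of the two holes of the pen block, 142 mm long, about 110 g. Origin at the middle of the blade's tip; z points along the tool to the handle; x lies along the blade's width. Blade 12 mm wide, 2.6 mm thick, 14 mm long; round shaft 8 mm up to 72 mm; orange hexagonal handle from 72 to 142 mm, 26 mm across its flats, the flats facing +-y and at every 60 degrees from there; its flat shoulder at 72 mm rests on the block.
- driver_handle (a point): Point on the screwdriver's axis at the middle of the handle, 107 mm from the tip; axes as the screwdriver's.
- driver_shoulder (a point): Point on the screwdriver's axis at the lower end of the handle, 72 mm from the tip; axes as the screwdriver's. In its hole it lies level with the block's top.
- block: White pen block, 70 x 150 x 80 mm, fixed. Origin at the middle of its underside; the two holes lie 45 mm to either side along y.
- hole0 (a point): Middle of the mouth of the hole at the +y end of the pen block: 17 mm wide, 76 mm deep, on the top face 80 mm above the table. Holds the screwdriver or the marker.
- hole1 (a point): Middle of the mouth of the hole at the -y end of the pen block, as the other one.
- marker: Bystander: grey marker pen with a thick blue cap, 21 mm wide, 138 mm tall, standing in the other hole of the pen block. Origin at its tip, z up.
- fittings: Bystander: clear tray with spare cams and dowels, 100 x 65 x 18 mm, loose on the white board, origin under its middle.
- sweets: Bystander: clear box of red and white sweets, 110 x 80 x 35 mm, loose.
- pig: Bystander: pink pig figurine, 42 mm high, loose.
- bird: Bystander: green bird figurine, 48 mm high, loose.
- mallet: Bystander: rubber mallet with wooden handle, 220 mm long, lying loose.
- tape: Bystander: yellow tape measure, 65 x 32 x 60 mm, loose.

How it is judged:
On the way, in this order (a step that is already met when the one before it is completed fails the run):
1. the end panel is pushed home: gap under 1.5 mm with the cam still open (under 0.5 rad) (value of joint panel below 0.0015 m and value of joint cam below 0.5 rad), for 0.1 s.
2. the cam is turned clockwise to its seat with the screwdriver and made firm there: at least 1.55 rad, gap under 1 mm, the blade bearing on the slot with at least 22 N (about 0.12 N m) (value of joint cam above 1.55 rad and value of joint panel below 0.001 m and contact force between driver and cam above 22 N), for 0.1 s.
At the end, for the whole second after the job is handed in: The cam is turned to its seat (at least 1.5 rad) with the panel's gap under 1 mm, and the screwdriver stands released and at rest in a hole of the pen block, shoulder within 4 mm of the block's top and 6 mm of the hole's middle, upright within 0.1 rad (value of joint cam above 1.5 rad and value of joint panel below 0.001 m and ((horizontal distance between driver_shoulder and hole0 below 0.006 m and z of driver_shoulder in the frame of hole0 between -0.004 and 0.004 m) or (horizontal distance between driver_shoulder and hole1 below 0.006 m and z of driver_shoulder in the frame of hole1 between -0.004 and 0.004 m)) and angle between driver's own z axis and vertical below 0.1 rad and linear speed of driver below 0.02 m/s); the robot touches nothing.
It fails at once if the cam is touched with the fingers or arm (over 1 N) instead of the screwdriver (contact force between any of the fingers, the arm and cam above 1 N).
It fails at once if the panel is struck or pushed with more than 45 N (contact force between anything else and panel above 45 N).
It fails at once if the cam is forced: the screwdriver presses on it with more than 60 N (about 0.33 N m of turning) (contact force between driver and cam above 60 N).
It fails at once if a bystander is moved by more than 20 mm (the marker 30 mm) (distance of marker from where it was at the start of the episode above 0.03 m or distance of any of fittings, sweets, pig, bird, mallet, tape from where it was at the start of the episode above 0.02 m).
It also fails if it takes over 72 s, if anything falls off the work surface, if the arm or the gripper's body presses on something with over 40 N, if the wrist force passes 120 N, or if a joint passes its speed limit or range.

## Working session

There is one attempt and no reset: what is moved stays moved. The work goes in short steps, Python scripts to look and compute and a tool call to move; the robot and the scene stay as the last step left them, time stands still between calls to the robot, and variables do not carry over. Pictures are saved under pics/ and viewed, and the job is handed in when it is done.

Besides the shell and the picture viewer there is one more tool, called after "Emit:" in YAML: its name, and indented under it one key for each argument. move_arm: Moves the arm, as the interface text tells. Its arguments: {"type":"object","properties":{"commands":{"type":"array"},"squeeze":{"type":"number"}},"required":["commands"]}

```bash
mkdir -p pics; ls; python3 - <<'E'
from cell import r,cams
import cv2
s=r.observe(); print({k:(v if not hasattr(v,'__len__') else [round(float(a),3) for a in v]) for k,v in s.items()})
for n in ("scene","top"):
    im=cams.camera(n); cv2.imwrite(f"pics/{n}0.png",im)
    c=cams.calibration(n); print(n,c)
print(cams.calibration("wrist"))
E
```

```text
pics
{'clock': 0.0, 'joint_pos': [1.061, 0.246, 1.559, -0.0, 1.339, -0.174], 'joint_vel': [-0.001, -0.001, -0.003, -0.001, -0.002, -0.0], 'tau': [-0.001, -42.951, -32.613, -0.0, 0.005, -0.0], 'eef_pos': [0.214, 0.613, 0.23], 'ee_rot': [0.576, -0.41, 0.577, 0.409], 'force': [0.328, -0.363, 0.231], 'wrist_torque': [-0.035, -0.027, -0.025], 'width': 0.08545605103860575}
scene {'fx': 538.850895995953, 'fy': 538.850895995953, 'cx': 279.27498995116594, 'cy': 216.15623858080713, 'pose': array([[-0.27481837,  0.79705754, -0.53774915,  1.41805441],
       [ 0.96136945,  0.23686757, -0.14022319,  0.18576037],
       [ 0.01560939, -0.55551151, -0.83136232,  1.38886165],
       [ 0.        ,  0.        ,  0.        ,  1.        ]])}
top {'fx': 499.69286420344935, 'fy': 499.69286420344935, 'cx': 282.6334964785628, 'cy': 209.41013252333187, 'pose': array([[ 0.01715382, -0.97036202,  0.24104627,  0.29193077],
       [-0.99983269, -0.01511622,  0.01029987, -0.02375256],
       [-0.0063509 , -0.24118263, -0.97045897,  1.22389816],
       [ 0.        ,  0.        ,  0.        ,  1.        ]])}
{'fx': 328.90455564525774, 'fy': 328.90455564525774, 'cx': 284.6265886546753, 'cy': 207.3392632924228, 'hand_eye': array([[ 6.02192235e-04, -2.69146268e-01,  9.63099124e-01,
        -1.42904874e-01],
       [-7.40899518e-04, -9.63099155e-01, -2.69145814e-01,
         6.90042672e-02],
       [ 9.99999544e-01, -5.51482158e-04, -7.79381174e-04,
         9.46814322e-05],
       [ 0.00000000e+00,  0.00000000e+00,  0.00000000e+00,
         1.00000000e+00]])}
```

View pics/scene0.png

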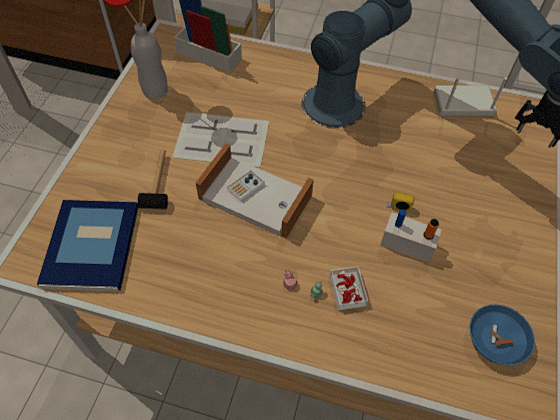

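View pics/top0.png

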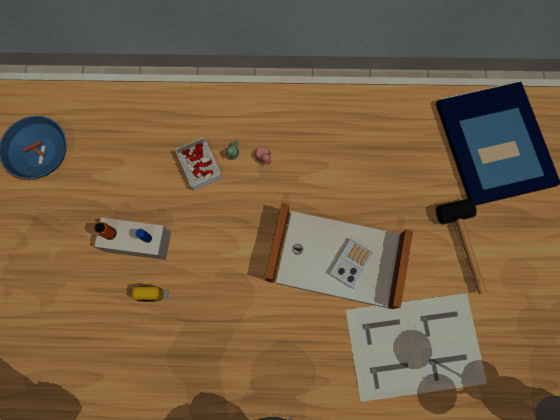

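The scene picture shows the shelf in the centre, with the cam at (283,205) and the loose panel at (297,207). The block is at (412,237) with the orange driver at (431,228). In the top view the cam is at (297,249), the loose panel at (278,243) and the driver at (105,231).

```bash
cat > h.py <<'E'
import numpy as np, cv2
from scipy.spatial.transform import Rotation as R
from cell import r,cams
def pose():
    s=r.observe(); q=s['ee_rot']; T=np.eye(4); T[:3,:3]=R.from_quat([q[1],q[2],q[3],q[0]]).as_matrix(); T[:3,3]=s['eef_pos']; return T
def campose(n):
    c=cams.calibration(n)
    return (c, c['pose'] if n!='wrist' else pose()@c['hand_eye'])
def ray(n,px,cp=None):
    c,P=cp or campose(n); d=np.array([(px[0]-c['cx'])/c['fx'],(px[1]-c['cy'])/c['fy'],1.]); return P[:3,3],P[:3,:3]@d
def atz(n,px,z,cp=None):
    o,d=ray(n,px,cp); return o+d*(z-o[2])/d[2]
def proj(n,p,cp=None):
    c,P=cp or campose(n); q=P[:3,:3].T@(np.asarray(p)-P[:3,3]); return np.array([c['fx']*q[0]/q[2]+c['cx'],c['fy']*q[1]/q[2]+c['cy']])
def tri(rays):
    A=np.zeros((3,3));b=np.zeros(3)
    for o,d in rays:
        d=d/np.linalg.norm(d);M=np.eye(3)-np.outer(d,d);A+=M;b+=M@o
    return np.linalg.solve(A,b)
def st():
    s=r.observe(); f=lambda k:np.round(s[k],4)
    print('t',round(s['clock'],2),'pos',f('eef_pos'),'q',f('ee_rot'),'F',np.round(s['force'],1),'M',np.round(s['wrist_torque'],3),'w',round(s['width'],4)); print('j',f('joint_pos'))
    T=pose(); print('tool axes (cols)\n',np.round(T[:3,:3],4))
E
python3 - <<'E'
from h import *
st()
zs=dict(cam_face=.0255,panel_face=.05,driver_handle=.115,driver_shoulder=.08,hole0=.08,hole1=.08,block=0,shelf=0,driver=.008)
for n in ("top","scene"):
    cams.camera(n)
    for k,z in zs.items():
        d=cams.pinpoint(n,k)
        print(n,k,[(np.round(e['centre'],1).tolist(),round(e['score'],2),np.round(atz(n,e['centre'],z)[:2],4).tolist()) for e in d[:2]])
E
```

```text
t 0.1 pos [0.2139 0.6132 0.2303] q [ 0.5759 -0.4097  0.5771  0.4091] F [-0.2  0.1 -1.1] M [ 0.077  0.011 -0.015] w 0.0855
j [ 1.0609  0.2457  1.5589  0.      1.3387 -0.1741]
tool axes (cols)
 [[-9.000e-04 -9.442e-01  3.295e-01]
 [-1.600e-03  3.295e-01  9.442e-01]
 [-1.000e+00  3.000e-04 -1.800e-03]]
top cam_face []
top panel_face [([272.8, 239.9], 0.96, [0.5082, 0.0109]), ([115.2, 240.4], 0.46, [0.501, 0.3874])]
top driver_handle [([104.9, 229.6], 0.84, [0.5139, 0.3905]), ([147.8, 293.3], 0.62, [0.3727, 0.2812])]
top driver_shoulder []
top hole0 [([107.5, 231.3], 0.81, [0.5169, 0.397]), ([150.2, 240.1], 0.74, [0.4977, 0.2953])]
top hole1 [([107.5, 231.3], 0.81, [0.5169, 0.397]), ([150.2, 240.1], 0.74, [0.4977, 0.2953])]
top block [([135.9, 245.0], 0.58, [0.4991, 0.3522])]
top shelf [([296.6, 252.3], 0.67, [0.4873, -0.0471]), ([109.2, 230.1], 0.63, [0.5358, 0.4225])]
top driver [([115.9, 242.1], 0.55, [0.5042, 0.3999])]
scene cam_face [([282.0, 204.1], 0.37, [0.4907, -0.0484])]
scene panel_face [([299.2, 206.5], 0.68, [0.5011, 0.0081]), ([345.8, 288.7], 0.22, [0.7305, 0.2011])]
scene driver_handle [([432.4, 227.9], 0.78, [0.5094, 0.3955])]
scene driver_shoulder [([427.9, 235.1], 0.71, [0.5128, 0.3918])]
scene hole0 [([395.1, 222.9], 0.97, [0.4981, 0.2945]), ([427.9, 230.3], 0.93, [0.4964, 0.3897])]
scene hole1 [([395.1, 222.9], 0.97, [0.4981, 0.2945]), ([427.9, 230.3], 0.93, [0.4964, 0.3897])]
scene block [([404.9, 242.9], 0.61, [0.505, 0.3411])]
scene shelf [([278.3, 209.1], 0.86, [0.495, -0.0587]), ([432.1, 227.4], 0.64, [0.4258, 0.4133])]
scene driver [([423.2, 249.2], 0.75, [0.5166, 0.3959]), ([157.2, 188.9], 0.42, [0.5352, -0.4475])]
```

```bash
python3 - <<'E'
from h import *
im=cv2.imread('pics/top0.png')
cv2.imwrite('pics/top_z.png',cv2.resize(im[190:320,250:430],None,fx=4.4,fy=4.4,interpolation=cv2.INTER_CUBIC))
cv2.imwrite('pics/top_b.png',cv2.resize(im[200:310,70:200],None,fx=5,fy=5,interpolation=cv2.INTER_CUBIC))
E
```

```text
(no output)
```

View pics/top_z.png

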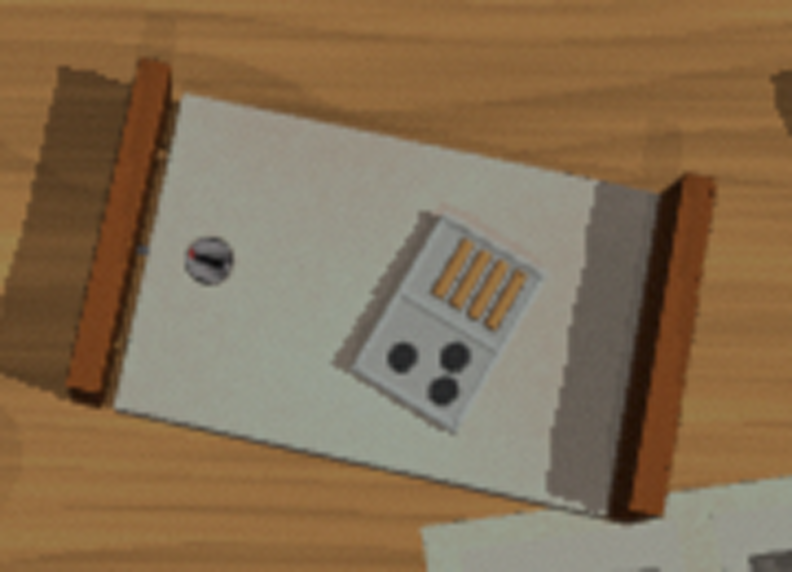

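View pics/top_b.png

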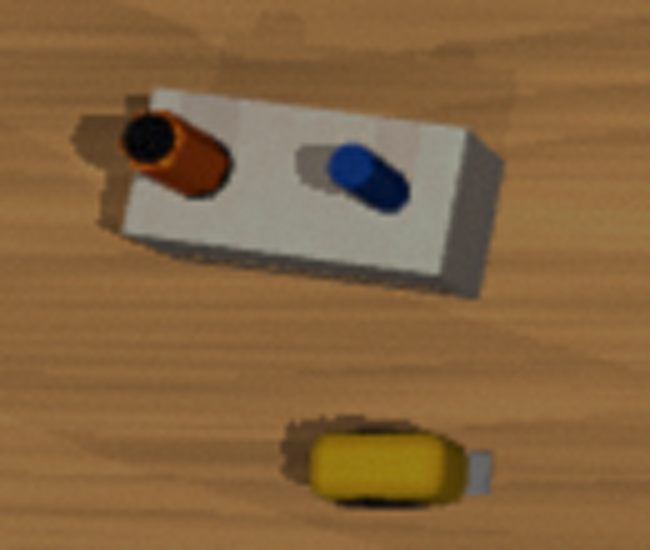

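The zoomed top view shows the board's near corners at (182,93) and (115,408) and the loose panel's outer top edge running (137,60) to (68,390). The cam is at (209,261), with its red mark towards the panel. In the block crop, the driver leans only by perspective, from base (205,180) to top (150,138).

```bash
python3 - <<'E'
from h import *
Z=lambda p:np.array([p[0]/4.4+250-.4,p[1]/4.4+190-.4])
B=lambda p:np.array([p[0]/5+70-.4,p[1]/5+200-.4])
a,b,c=[atz('top',Z(p),.025) for p in((182,93),(115,408),(608,515))]
cam=atz('top',Z((209,261)),.0255)
d,e=[atz('top',Z(p),.085) for p in((137,60),(68,390))]
f,g=[atz('top',Z(p),.085) for p in((168,63),(102,395))]
print(a,b,c,cam,d,e,f,g)
x=a-b; print('board width',np.linalg.norm(x),np.degrees(np.arctan2(x[1],x[0])))
y=b-c; print('len',np.linalg.norm(y),np.degrees(np.arctan2(y[1],y[0])))
x=d-e; print('panel',np.linalg.norm(x),np.degrees(np.arctan2(x[1],x[0])))
th=np.radians(np.degrees(np.arctan2(y[1],y[0])));u=np.array([np.cos(th),np.sin(th)])
print('u',u,'outer face from cam',(d-cam)[:2]@u,(e-cam)[:2]@u, 'board end',(a-cam)[:2]@u,(b-cam)[:2]@u)
# block top corners
k=[atz('top',B(p),.08) for p in((155,90),(467,128),(440,275),(122,236))]
print(np.round(k,4)); cc=np.mean(k,0); v=k[0]-k[1]; v2=k[3]-k[2]
print(cc,np.linalg.norm(v),np.degrees(np.arctan2(v[1],v[0])),np.degrees(np.arctan2(v2[1],v2[0])))
v=(v+v2)/np.linalg.norm(v+v2); print('holes',cc+.045*v,cc-.045*v)
print('drv top',atz('top',B((150,138)),.15))
E
```

```text
[ 0.58666268 -0.03166284  0.025     ] [0.4102157  0.00235143 0.025     ] [ 0.3576383  -0.26269293  0.025     ] [ 0.49150586 -0.04777742  0.0255    ] [ 0.58972981 -0.00693893  0.085     ] [0.41313262 0.0254957  0.085     ] [ 0.58832761 -0.02355868  0.085     ] [0.41085248 0.00788791 0.085     ]
board width 0.17969559863644619 -10.911251205391881
len 0.2702089771563326 78.77978074736667
panel 0.17955102920122942 -10.407213483146853
u [0.19458051 0.98088655] outer face from cam 0.059170394413793584 0.05662271768534327 board end 0.03432223649677259 0.033353230933000286
[[0.5495 0.4167 0.08  ]
 [0.5336 0.2681 0.08  ]
 [0.464  0.2754 0.08  ]
 [0.4798 0.4247 0.08  ]]
[0.50671169 0.34624195 0.08      ] 0.14938633628874146 83.86888286867745 83.94465728674588
holes [0.51148821 0.39098772 0.08      ] [0.50193516 0.30149617 0.08      ]
drv top [0.5120679  0.38964936 0.15      ]
```

Emit:
move_arm:
  commands:
    - [[0.0025,-0.0387,-0.0355],[0,0,0],1]
    - [[0.0025,-0.0387,-0.0355],[0,0,0],1]
    - [[0.0025,-0.0387,-0.0355],[0,0,0],1]
    - [[0.0025,-0.0387,-0.0355],[0,0,0],1]
    - [[0.0025,-0.0387,-0.0355],[0,0,0],1]
    - [[0.0025,-0.0387,-0.0355],[0,0,0],1]
    - [[0.0025,-0.0387,-0.0355],[0,0,0],1]
    - [[0.0025,-0.0387,-0.0355],[0,0,0],1]
    - [[0.0025,-0.0387,-0.0355],[0,0,0],1]
    - [[0.0025,-0.0387,-0.0355],[0,0,0],1]
    - [[0.0025,-0.0387,-0.0355],[0,0,0],1]
    - [[0.0025,-0.0387,-0.0355],[0,0,0],1]

```text
clock: 2.6
eef_pos: [0.513, 0.0568, 0.2015]
ee_rot: [0.577, -0.409, 0.576, 0.409]
force: [0.9, 0.3, 0.0]
width: 0.0854
```

Emit:
move_arm:
  commands:
    - [[0,0,0],[10.2,0,0],-1]
    - [[0,0,0],[10.2,0,0],-1]
    - [[0,0,0],[10.2,0,0],-1]
    - [[0,0,0],[10.2,0,0],-1]
    - [[0,0,0],[10.2,0,0],-1]
    - [[0,0,0],[10.2,0,0],-1]
    - [[0,0,0],[10.2,0,0],-1]
    - [[0,0,0],[10.2,0,0],-1]
    - [[0,0,0],[0,0,0],-1]
    - [[0,0,0],[0,0,0],-1]

```text
clock: 3.85
eef_pos: [0.5123, 0.0585, 0.2014]
ee_rot: [0.704, 0.066, 0.704, -0.066]
force: [-0.3, 0.8, -0.3]
width: -0.0002
```

```bash
python3 - <<'E'
from h import *
st()
im=cams.camera('wrist'); cv2.imwrite('pics/w1.png',im); cp=campose('wrist')
for k,z in (('panel_face',.05),('cam_face',.0255)):
    print(k,[(np.round(e['centre'],1).tolist(),round(e['score'],2),np.round(atz('wrist',e['centre'],z,cp),4).tolist()) for e in cams.pinpoint('wrist',k)[:2]])
E
```

```text
t 3.85 pos [0.5123 0.0585 0.2014] q [ 0.7041  0.0659  0.704  -0.0659] F [-0.3  0.8 -0.3] M [-0.021 -0.04  -0.014] w -0.0002
j [-1.0650e-01 -4.2900e-02  1.9252e+00 -1.0000e-04  1.2591e+00  8.0200e-02]
tool axes (cols)
 [[ 2.000e-04  1.856e-01  9.826e-01]
 [-1.000e-04  9.826e-01 -1.856e-01]
 [-1.000e+00 -0.000e+00  2.000e-04]]
panel_face [([286.1, 245.9], 0.89, [0.503, 0.0068, 0.05])]
cam_face []
```

View pics/w1.png

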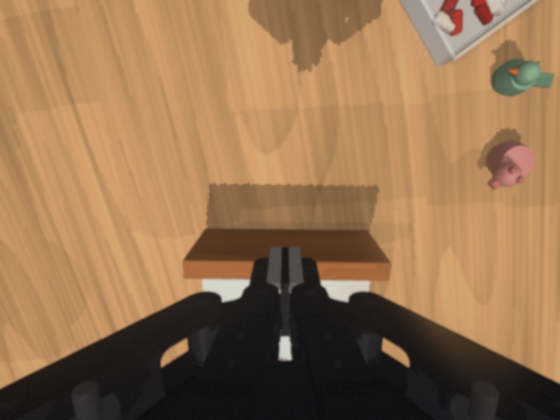

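The wrist view shows the panel square to the gripper, at columns 185–388. I descend outside it with the fingers shut.

Emit:
move_arm:
  commands:
    - [[0.04,0,0],[0,0,0],-1]
    - [[0.04,0,0],[0,0,0],-1]
    - [[0.04,0,0],[0,0,0],-1]
    - [[0.04,0,0],[0,0,0],-1]
    - [[0,-0.01,0],[0,0,0],-1]
    - [[0,-0.01,0],[0,0,0],-1]
    - [[0,-0.008,0],[0,0,0],-1]
    - [[0,0,0],[0,0,0],-1]
    - [[0,0,0],[0,0,0],-1]

```text
clock: 5.12
eef_pos: [0.5075, 0.0308, 0.0421]
ee_rot: [0.704, 0.067, 0.703, -0.067]
force: [0.3, -0.6, 0.4]
width: -0.0003
```

Emit:
move_arm:
  commands:
    - [[0,-0.0015,0],[0,0,0],-1]
    - [[0,-0.0015,0],[0,0,0],-1]
    - [[0,-0.0015,0],[0,0,0],-1]
    - [[0,-0.0015,0],[0,0,0],-1]
    - [[0,0,0],[0,0,0],-1]

```text
clock: 5.75
eef_pos: [0.5058, 0.025, 0.0412]
ee_rot: [0.704, 0.067, 0.704, -0.067]
force: [-0.1, -0.1, -0.9]
width: -0.0001
```

Emit:
move_arm:
  commands:
    - [[0,-0.0015,0],[0,0,0],-1]
    - [[0,-0.0015,0],[0,0,0],-1]
    - [[0,-0.0015,0],[0,0,0],-1]
    - [[0,-0.0015,0],[0,0,0],-1]
    - [[0,0,0],[0,0,0],-1]

```text
clock: 6.38
eef_pos: [0.5048, 0.0195, 0.0413]
ee_rot: [0.704, 0.067, 0.704, -0.067]
force: [1.0, 3.7, -0.2]
width: -0.0003
```

Emit:
move_arm:
  commands:
    - [[0,-0.001,0],[0,0,0],-1]
    - [[0,-0.001,0],[0,0,0],-1]
    - [[0,-0.001,0],[0,0,0],-1]
    - [[0,0,0],[0,0,0],-1]

```text
clock: 6.88
eef_pos: [0.5041, 0.0161, 0.0413]
ee_rot: [0.704, 0.067, 0.704, -0.067]
force: [1.4, 3.4, 0.4]
width: -0.0002
```

Emit:
move_arm:
  commands:
    - [[0,-0.001,0],[0,0,0],-1]
    - [[0,-0.001,0],[0,0,0],-1]
    - [[0,0,0],[0,0,0],-1]

```text
clock: 7.25
eef_pos: [0.5037, 0.0141, 0.0413]
ee_rot: [0.704, 0.067, 0.704, -0.067]
force: [0.8, 3.8, -0.5]
width: 0.0
```

Emit:
move_arm:
  commands:
    - [[0,-0.0005,0],[0,0,0],-1]
    - [[0,-0.0005,0],[0,0,0],-1]
    - [[0,0,0],[0,0,0],-1]

```text
clock: 7.62
eef_pos: [0.5037, 0.014, 0.0413]
ee_rot: [0.704, 0.067, 0.704, -0.066]
force: [1.0, 8.1, -0.3]
width: -0.0001
```

Emit:
move_arm:
  commands:
    - [[0,-0.0005,0],[0,0,0],-1]
    - [[0,0,0],[0,0,0],-1]

```text
clock: 7.88
eef_pos: [0.5037, 0.014, 0.0413]
ee_rot: [0.704, 0.068, 0.704, -0.066]
force: [2.5, 10.5, -0.0]
width: -0.0
```

Motion stopped at 63 mm from the cam axis (52 mm plus half a finger width) and the force is rising, so the panel is home. I back off, go up, and look at the cam.

Emit:
move_arm:
  commands:
    - [[0,0.01,0],[0,0,0],-1]
    - [[0,0.02,0],[0,0,0],-1]
    - [[-0.04,0.01,0],[0,0,0],-1]
    - [[-0.06,0,0],[0,0,0],1]
    - [[-0.06,0,0],[0,0,0],1]
    - [[0,0,0],[0,0,0],1]
    - [[0,0,0],[0,0,0],1]
    - [[0,0,0],[0,0,0],1]

```text
clock: 8.88
eef_pos: [0.5099, 0.052, 0.1993]
ee_rot: [0.703, 0.067, 0.705, -0.067]
force: [0.0, 0.2, -0.0]
width: 0.0853
```

```bash
python3 - <<'E'
from h import *
st()
im=cams.camera('wrist'); cv2.imwrite('pics/w2.png',im); cp=campose('wrist')
for k,z in (('panel_face',.05),('cam_face',.0255)):
    print(k,[(np.round(e['centre'],1).tolist(),round(e['score'],2),np.round(atz('wrist',e['centre'],z,cp),4).tolist()) for e in cams.pinpoint('wrist',k)[:2]])
im=cams.camera('top')
cv2.imwrite('pics/top_z2.png',cv2.resize(im[190:320,250:430],None,fx=4.4,fy=4.4,interpolation=cv2.INTER_CUBIC))
E
```

```text
t 8.88 pos [0.5099 0.052  0.1993] q [ 0.7026  0.0667  0.7052 -0.067 ] F [ 0.   0.2 -0. ] M [ 0.04   0.023 -0.001] w 0.0853
j [-1.196e-01 -4.580e-02  1.932e+00 -5.000e-04  1.259e+00  6.990e-02]
tool axes (cols)
 [[-3.700e-03  1.882e-01  9.821e-01]
 [-0.000e+00  9.821e-01 -1.882e-01]
 [-1.000e+00 -7.000e-04 -3.600e-03]]
panel_face [([288.1, 249.1], 0.63, [0.5015, -0.0024, 0.05])]
cam_face [([286.2, 285.3], 0.63, [0.4899, -0.0532, 0.0255]), ([285.3, 273.3], 0.38, [0.4916, -0.0392, 0.0255])]
```

View pics/w2.png

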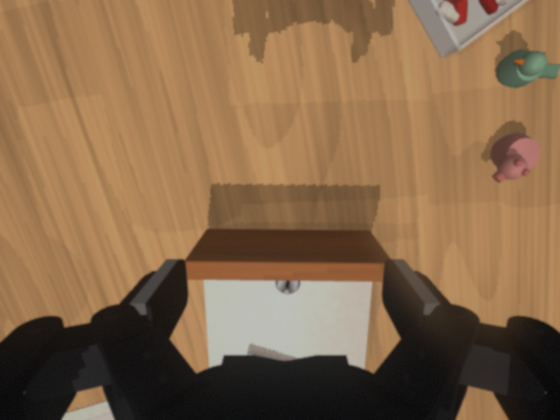

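View pics/top_z2.png

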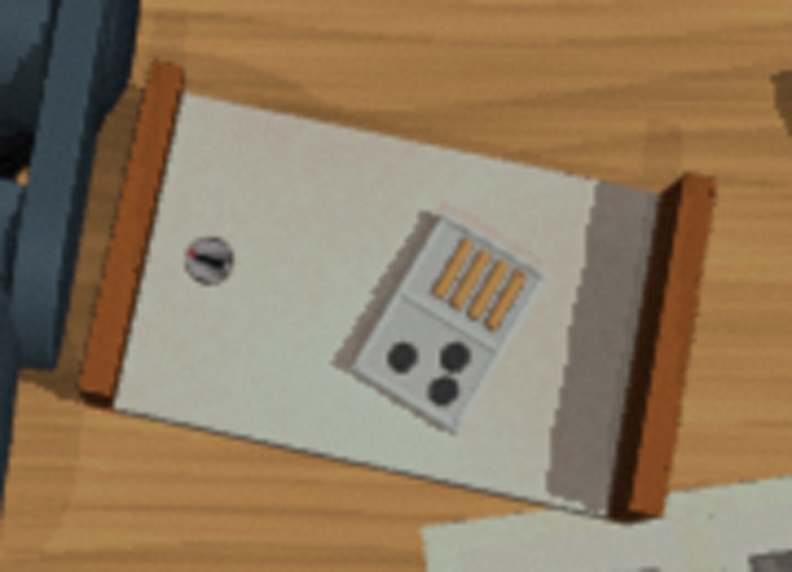

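The panel is now flush against the board in both views. I go above the cam to measure it precisely.

Emit:
move_arm:
  commands:
    - [[0.01,-0.04,0],[0,0,0],1]
    - [[0.02,-0.04,0],[0,0,0],1]
    - [[0.02,-0.021,0],[0,0,0],1]
    - [[0,0,0],[0,0,0],1]
    - [[0,0,0],[0,0,0],1]
    - [[0,0,0],[0,0,0],1]

```text
clock: 9.82
eef_pos: [0.4928, -0.0465, 0.1522]
ee_rot: [0.705, 0.066, 0.703, -0.066]
force: [0.3, 1.4, 0.0]
width: 0.0854
```

```bash
python3 - <<'E'
from h import *
st()
im=cams.camera('wrist'); cp=campose('wrist')
d=[(np.round(e['centre'],1).tolist(),round(e['score'],2),np.round(atz('wrist',e['centre'],.0255,cp),4).tolist()) for e in cams.pinpoint('wrist','cam_face')[:2]]
print(d)
s=cams.silhouettes('wrist','cam')
for e in s[:2]:
    ys,xs=np.nonzero(e['pixels']); print('sil',e['score'],e['rect'],xs.mean(),ys.mean(),atz('wrist',(xs.mean(),ys.mean()),.0255,cp))
p=proj('wrist',[.4915,-.0478,.0255],cp); x,y=map(int,p); print(p)
x0,y0=max(0,x-50),max(0,y-38)
print(x0,y0)
cv2.imwrite('pics/w3.png',cv2.resize(im[y0:y0+75,x0:x0+100],None,fx=8,fy=8,interpolation=cv2.INTER_CUBIC))
cv2.imwrite('pics/w3f.png',im)
E
```

```text
t 9.82 pos [ 0.4928 -0.0465  0.1522] q [ 0.7045  0.0663  0.7034 -0.0665] F [0.3 1.4 0. ] M [0.006 0.021 0.003] w 0.0854
j [-3.2370e-01 -3.3700e-02  2.0129e+00  1.0000e-04  1.1608e+00 -1.3570e-01]
tool axes (cols)
 [[ 1.600e-03  1.869e-01  9.824e-01]
 [-4.000e-04  9.824e-01 -1.869e-01]
 [-1.000e+00 -1.000e-04  1.600e-03]]
[([285.3, 204.6], 0.71, [0.4917, -0.0512, 0.0255])]
sil 0.85 [275.1, 188.3, 301.4, 214.8] 285.0981240981241 202.83838383838383 [ 0.49184365 -0.04961047  0.0255    ]
[284.29900302 200.88172801]
234 162
```

View pics/w3.png

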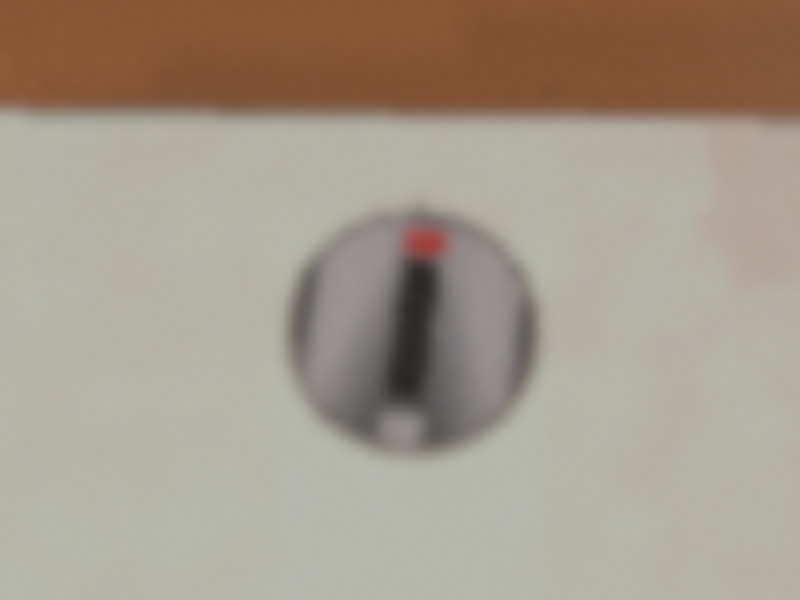

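View pics/w3f.png

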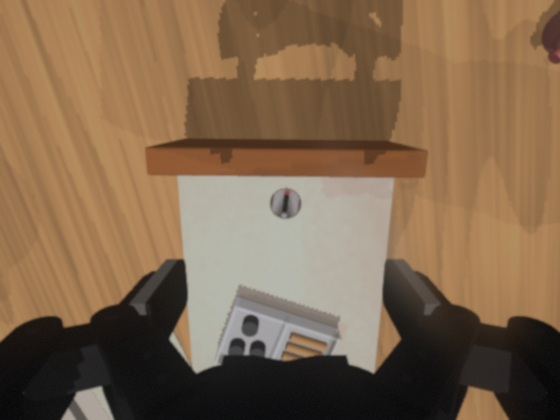

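The cam's centre is at about (285.6, 203.1) in the wrist image. Its slot leans about 7.6° clockwise of straight at the panel, so the cam stands near 0.13 rad. Now to the driver.

Emit:
move_arm:
  commands:
    - [[-0.02,0.043,-0.006],[0,0,0],1]
    - [[-0.02,0.043,-0.006],[0,0,0],1]
    - [[-0.02,0.043,-0.006],[0,0,0],1]
    - [[-0.02,0.043,-0.006],[0,0,0],1]
    - [[-0.02,0.043,-0.006],[0,0,0],1]
    - [[0,0.044,-0.007],[0,0,0],1]
    - [[0,0.044,-0.007],[0,0,0],1]
    - [[0,0.044,-0.007],[0,0,0],1]
    - [[0,0.043,-0.006],[0,0,0],1]
    - [[0,0.043,-0.006],[0,0,0],1]
    - [[0,0,0],[0,0,0],1]
    - [[0,0,0],[0,0,0],1]

```text
clock: 11.48
eef_pos: [0.5114, 0.3899, 0.2512]
ee_rot: [0.704, 0.066, 0.704, -0.067]
force: [-0.8, 0.4, 0.1]
width: 0.0853
```

```bash
python3 - <<'E'
from h import *
st()
im=cams.camera('wrist'); cp=campose('wrist')
for k,z in (('driver_handle',.115),('driver_shoulder',.08),('hole0',.08),('hole1',.08)):
    print(k,[(np.round(e['centre'],1).tolist(),round(e['score'],2),np.round(atz('wrist',e['centre'],z,cp),4).tolist()) for e in cams.pinpoint('wrist',k)[:2]])
p=proj('wrist',[.5115,.391,.15],cp); x,y=map(int,p); print(p)
x0,y0=max(0,x-60),max(0,y-45); print(x0,y0)
cv2.imwrite('pics/w4.png',cv2.resize(im[y0:y0+90,x0:x0+120],None,fx=6.5,fy=6.5,interpolation=cv2.INTER_CUBIC))
cv2.imwrite('pics/w4f.png',im)
E
```

```text
t 11.47 pos [0.5114 0.3899 0.2512] q [ 0.7039  0.0665  0.704  -0.0668] F [-0.8  0.4  0.1] M [ 0.003 -0.029 -0.01 ] w 0.0853
j [ 4.7550e-01  2.1390e-01  1.5578e+00 -3.0000e-04  1.3703e+00  6.6440e-01]
tool axes (cols)
 [[-2.000e-04  1.877e-01  9.822e-01]
 [-5.000e-04  9.822e-01 -1.877e-01]
 [-1.000e+00 -5.000e-04 -1.000e-04]]
driver_handle [([287.5, 198.0], 0.59, [0.5129, 0.3877, 0.115])]
driver_shoulder [([286.9, 188.2], 0.73, [0.5128, 0.3889, 0.08])]
hole0 [([287.6, 190.0], 0.66, [0.5131, 0.387, 0.08]), ([295.8, 275.7], 0.6, [0.5043, 0.2946, 0.08])]
hole1 [([287.6, 190.0], 0.66, [0.5131, 0.387, 0.08]), ([295.8, 275.7], 0.6, [0.5043, 0.2946, 0.08])]
[285.3399257  205.33835042]
225 160
```

View pics/w4.png

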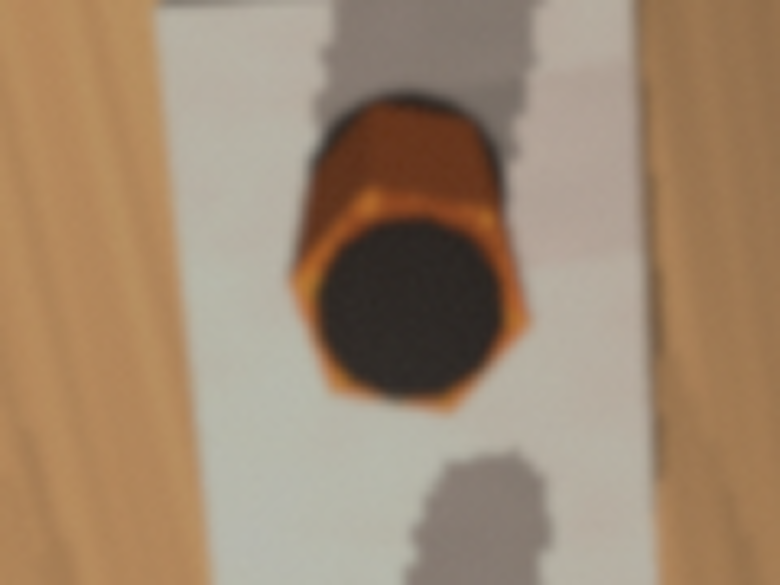

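View pics/w4f.png

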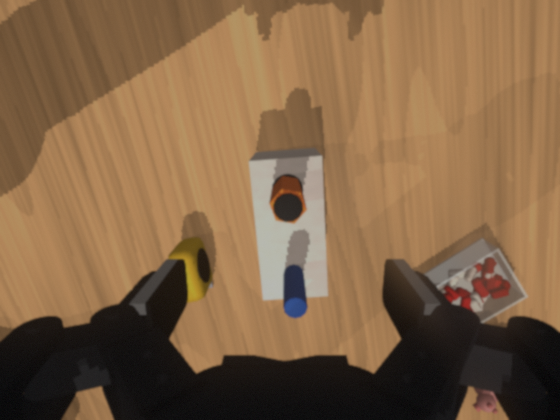

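The hex top is centred at about (288,207) with vertices roughly 9.5° below horizontal, so turning the jaws 20.5° counter-clockwise puts them square on two flats.

Emit:
move_arm:
  commands:
    - [[0,0,0.0005],[-10.25,0,0],1]
    - [[0,0,0],[-10.25,0,0],1]
    - [[0.035,0,0],[0,0,0],1]
    - [[0.04,0,0],[0,0,0],1]
    - [[0.04,0,0],[0,0,0],1]
    - [[0.03,0,0],[0,0,0],1]
    - [[0.01,0,0],[0,0,0],1]
    - [[0,0,0],[0,0,0],1]
    - [[0,0,0],[0,0,0],1]

```text
clock: 12.85
eef_pos: [0.5133, 0.3904, 0.0983]
ee_rot: [0.706, -0.059, 0.704, 0.06]
force: [-0.9, 0.4, 0.1]
width: 0.0851
```

```bash
python3 - <<'E'
from h import *
st()
im=cams.camera('wrist'); cv2.imwrite('pics/w5.png',im)
E
```

```text
t 12.85 pos [0.5133 0.3904 0.0983] q [ 0.7057 -0.0591  0.7035  0.0599] F [-0.9  0.4  0.1] M [ 0.041 -0.025  0.007] w 0.0851
j [ 0.4748  0.3749  1.6555 -0.      1.1079  0.3063]
tool axes (cols)
 [[ 0.0029 -0.1677  0.9858]
 [ 0.0015  0.9858  0.1677]
 [-1.      0.001   0.0031]]
```

View pics/w5.png

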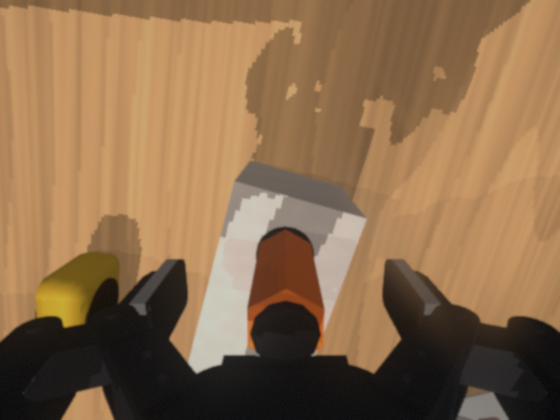

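The driver stands centred between the jaws with its flats facing the pads. I close and then lift.

Emit:
move_arm:
  commands:
    - [[0.001,0,0],[0,0,0],-0.2]
    - [[0,0,0],[0,0,0],-1]
    - [[0,0,0],[0,0,0],-1]
    - [[0,0,0],[0,0,0],-1]
    - [[0,0,0],[0,0,0],-1]
    - [[0,0,0],[0,0,0],-1]
  squeeze: 80

```text
clock: 13.65
eef_pos: [0.5123, 0.3901, 0.0956]
ee_rot: [0.705, -0.059, 0.704, 0.06]
force: [0.5, 0.4, 2.3]
width: 0.0245
```

Emit:
move_arm:
  commands:
    - [[-0.01,0,0],[0,0,0],-1]
    - [[-0.02,0,0],[0,0,0],-1]
    - [[-0.03,0,0],[0,0,0],-1]
    - [[-0.04,0,0],[0,0,0],-1]
    - [[-0.03,0,0],[0,0,0],-1]
    - [[0,0,0],[0,0,0],-1]
    - [[0,0,0],[0,0,0],-1]

```text
clock: 14.52
eef_pos: [0.5115, 0.3896, 0.2243]
ee_rot: [0.704, -0.06, 0.705, 0.059]
force: [0.1, -0.1, -2.2]
width: 0.025
```

```bash
python3 - <<'E'
from h import *
st()
im=cams.camera('wrist'); cp=campose('wrist'); cv2.imwrite('pics/w6.png',im)
im2=cams.camera('scene'); 
T=pose()
tip=T[:3,3]+T[:3,0]*.088
for n in('wrist','scene'):
    p=proj(n,tip,cp if n=='wrist' else None); print(n,p)
x,y=map(int,proj('scene',tip)); x0=max(0,x-50);y0=max(0,y-60)
cv2.imwrite('pics/s6.png',cv2.resize(im2[y0:y0+75,x0:x0+100],None,fx=8,fy=8,interpolation=cv2.INTER_CUBIC)); print(x0,y0)
E
```

```text
t 14.53 pos [0.5115 0.3896 0.2243] q [ 0.704  -0.0598  0.7052  0.0593] F [ 0.1 -0.1 -2.2] M [ 0.01  -0.002  0.011] w 0.025
j [0.4749 0.2358 1.5819 0.     1.3256 0.3063]
tool axes (cols)
 [[-1.500e-03 -1.678e-01  9.858e-01]
 [-8.000e-04  9.858e-01  1.678e-01]
 [-1.000e+00 -5.000e-04 -1.600e-03]]
wrist [285.56374513 212.47711525]
scene [431.92486187 223.89322941]
381 163
```

View pics/w6.png

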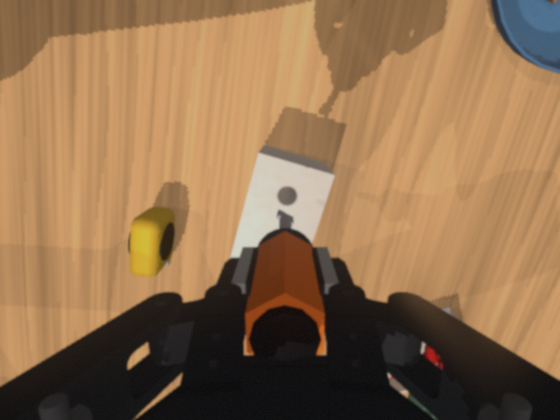

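View pics/s6.png

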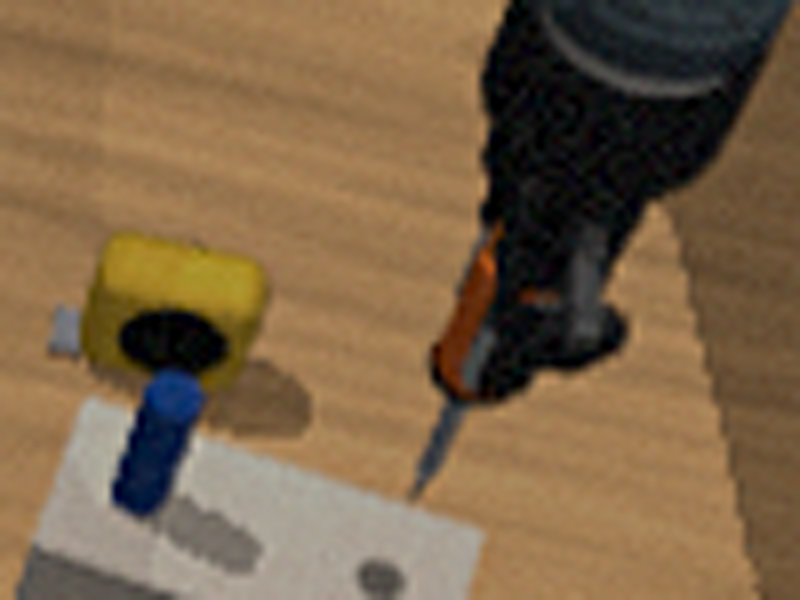

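The driver is out of its hole. The hole shows at (288,195) in the wrist image and the blade tip near (285,213). I zoom in on the blade.

```bash
python3 - <<'E'
from h import *
im=cv2.imread('pics/w6.png')
cv2.imwrite('pics/w6z.png',cv2.resize(im[180:250,250:320],None,fx=8.5,fy=8.5,interpolation=cv2.INTER_CUBIC))
cp=campose('wrist'); print(atz('wrist',(288,195.5),.08,cp))
E
```

```text
[0.5128734  0.38909879 0.08      ]
```

View pics/w6z.png

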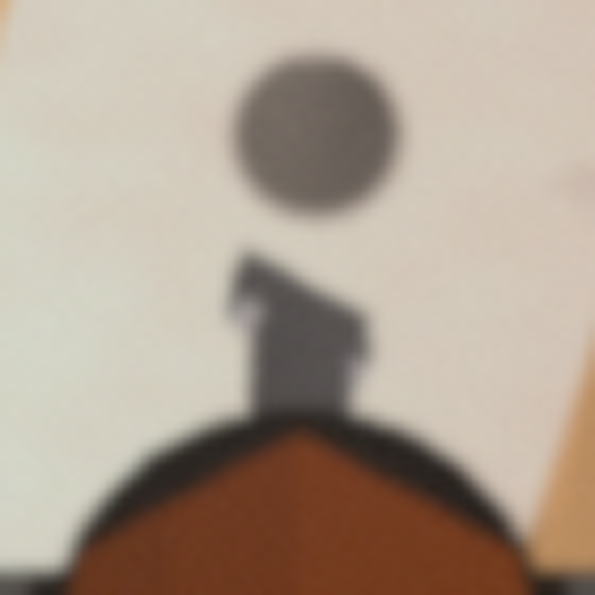

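The blade's bottom edge lies about 30° clockwise of the jaw direction in the image. To match the slot I turn the hand 92° counter-clockwise, which leaves joint 6 room for the clockwise turn.

Emit:
move_arm:
  commands:
    - [[-0.04,0,0],[0,0,0],-1]
    - [[-0.03,-0.02,-0.004],[0,0,0],-1]
    - [[0,-0.041,-0.009],[0,0,0],-1]
    - [[0,-0.041,-0.009],[0,0,0],-1]
    - [[0,-0.041,-0.009],[0,0,0],-1]
    - [[0,-0.041,-0.009],[0,0,0],-1]
    - [[0,-0.041,-0.009],[0,0,0],-1]
    - [[0,-0.041,-0.009],[0,0,0],-1]
    - [[0,-0.041,-0.009],[0,0,0],-1]
    - [[0,-0.041,-0.009],[0,0,0],-1]
    - [[0,-0.041,-0.009],[0,0,0],-1]
    - [[0,-0.04,-0.008],[0,0,0],-1]

```text
clock: 16.12
eef_pos: [0.4916, -0.0498, 0.2938]
ee_rot: [0.704, -0.059, 0.705, 0.06]
force: [1.2, -0.2, 0.3]
width: 0.025
```

Emit:
move_arm:
  commands:
    - [[0,0,0],[-10.2,0,0],-1]
    - [[0,0,0],[-10.2,0,0],-1]
    - [[0,0,0],[-10.2,0,0],-1]
    - [[0,0,0],[-10.2,0,0],-1]
    - [[0,0,0],[-10.2,0,0],-1]
    - [[0,0,0],[-10.2,0,0],-1]
    - [[0,0,0],[-10.2,0,0],-1]
    - [[0,0,0],[-10.2,0,0],-1]
    - [[0.03,0,0],[-10.5,0,0],-1]
    - [[0.05,0,0],[0,0,0],-1]
    - [[0.05,0,0],[0,0,0],-1]
    - [[0,0,0],[0,0,0],-1]

```text
clock: 17.62
eef_pos: [0.4885, -0.0473, 0.1601]
ee_rot: [0.445, -0.545, 0.448, 0.553]
force: [-0.2, 0.3, 0.4]
width: 0.0252
```

```bash
python3 - <<'E'
from h import *
st()
im=cams.camera('wrist'); cp=campose('wrist'); cv2.imwrite('pics/w7.png',im)
T=pose()
print('tip',T[:3,3]+T[:3,0]*.088)
print(proj('wrist',T[:3,3]+T[:3,0]*.088,cp))
E
```

```text
t 17.62 pos [ 0.4885 -0.0473  0.1601] q [ 0.4447 -0.5446  0.4476  0.5525] F [-0.2  0.3  0.4] M [-0.046 -0.    -0.032] w 0.0252
j [-0.328  -0.0466  2.0096 -0.      1.1906 -2.104 ]
tool axes (cols)
 [[-0.0113 -0.979  -0.2037]
 [ 0.0038 -0.2038  0.979 ]
 [-0.9999  0.0103  0.006 ]]
tip [ 0.49053437 -0.04797355  0.07552507]
[284.15277843 213.10632484]
```

View pics/w7.png

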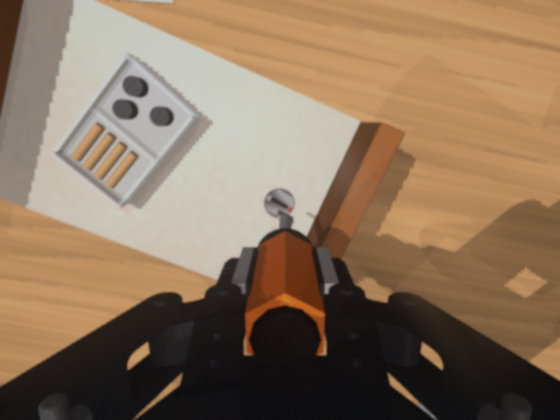

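Emit:
move_arm:
  commands:
    - [[0.02,0,0],[0,0,0],-1]
    - [[0.013,0,0],[0,0,0],-1]
    - [[0,0,0],[0,0,0],-1]
    - [[0,0,0],[0,0,0],-1]
    - [[0,0,0],[0,0,0],-1]

```text
clock: 18.3
eef_pos: [0.493, -0.0488, 0.1333]
ee_rot: [-0.446, 0.549, -0.446, -0.548]
force: [0.5, -0.2, -0.8]
width: 0.0253
```

```bash
python3 - <<'E'
from h import *
st()
im=cams.camera('wrist'); cp=campose('wrist'); cv2.imwrite('pics/w8.png',im)
T=pose()
print('tip',T[:3,3]+T[:3,0]*.088)
print(proj('wrist',T[:3,3]+T[:3,0]*.088,cp))
cv2.imwrite('pics/w8z.png',cv2.resize(im[170:245,240:340],None,fx=8,fy=8,interpolation=cv2.INTER_CUBIC))
for n in('scene',):
    t=proj(n,T[:3,3]+T[:3,0]*.088); x,y=map(int,t); i=cams.camera(n)
    cv2.imwrite('pics/s8.png',cv2.resize(i[y-40:y+35,x-50:x+50],None,fx=8,fy=8,interpolation=cv2.INTER_CUBIC)); print(t,x-50,y-40)
E
```

```text
t 18.3 pos [ 0.493  -0.0488  0.1333] q [-0.4463  0.5492 -0.4459 -0.548 ] F [ 0.5 -0.2 -0.8] M [ 0.015  0.05  -0.003] w 0.0253
j [-0.3279 -0.005   2.0233  0.      1.1216 -2.104 ]
tool axes (cols)
 [[ 1.600e-03 -9.790e-01 -2.039e-01]
 [-5.000e-04 -2.039e-01  9.790e-01]
 [-1.000e+00 -1.500e-03 -8.000e-04]]
tip [ 0.49299547 -0.04877306  0.04507141]
[284.15503964 213.10275449]
[281.8176829  200.98427613] 231 160
```

View pics/w8z.png

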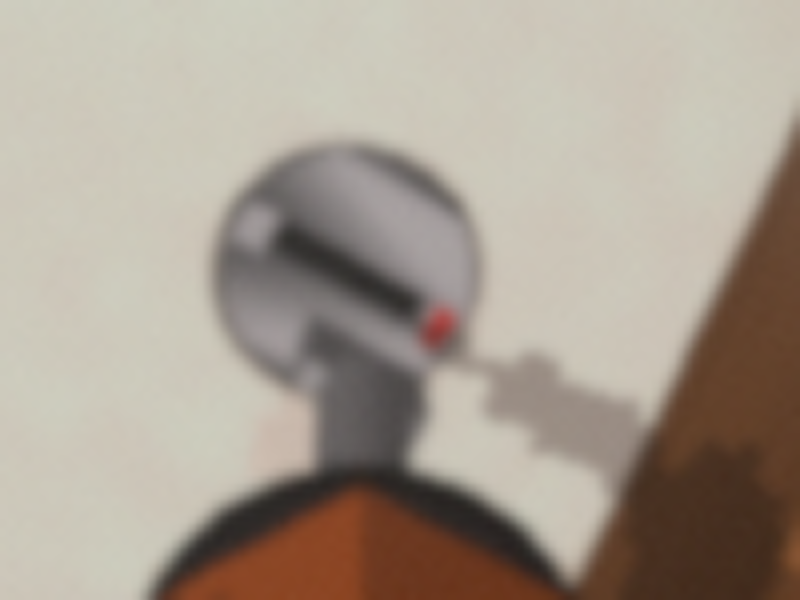

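View pics/s8.png

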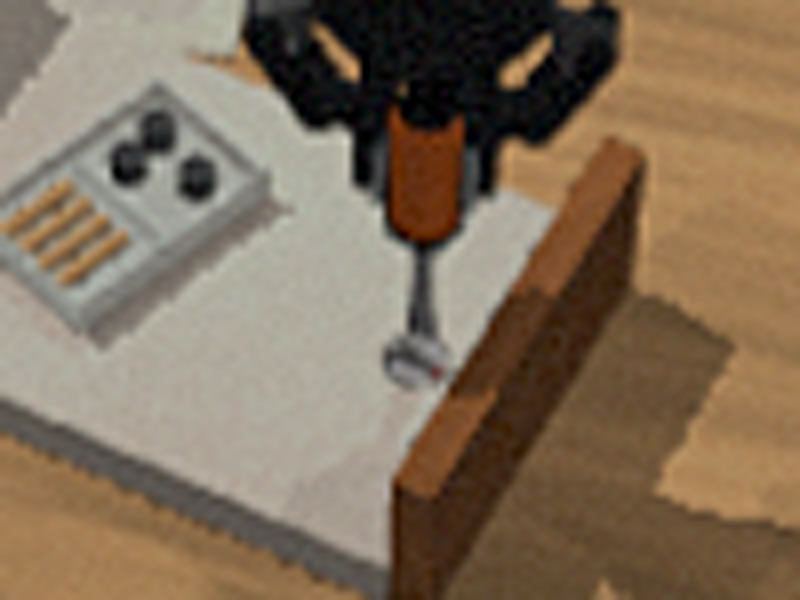

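```bash
python3 - <<'E'
from h import *
cp=campose('wrist'); T=pose()
for tp in((284.7,215.2),(284.2,213.1)):
    a=atz('wrist',tp,.0451,cp); b=atz('wrist',(283.1,203.4),.0255,cp)
    d=b-a; print(a,b,'shift tool',T[:3,:3].T@[d[0],d[1],0])
E
```

```text
[ 0.49423977 -0.04803687  0.0451    ] [ 0.49086021 -0.05004075  0.0255    ] shift tool [-2.44741888e-06  3.71706563e-03 -1.27294014e-03]
[ 0.49274121 -0.04872147  0.0451    ] [ 0.49086021 -0.05004075  0.0255    ] shift tool [-1.29563251e-06  2.11041539e-03 -9.08168172e-04]
```

Emit:
move_arm:
  commands:
    - [[0.005,0.001,-0.001],[0,0,0],-1]
    - [[0.005,0,0],[0,0,0],-1]
    - [[0.004,0,0],[0,0,0],-1]
    - [[0,0,0],[0,0,0],-1]
    - [[0,0,0],[0,0,0],-1]

```text
clock: 19.02
eef_pos: [0.4917, -0.0498, 0.1183]
ee_rot: [-0.446, 0.549, -0.446, -0.549]
force: [0.1, -1.1, -0.1]
width: 0.0253
```

```bash
python3 - <<'E'
from h import *
st()
im=cams.camera('wrist'); cp=campose('wrist'); cv2.imwrite('pics/w9.png',im)
T=pose()
print('tip',T[:3,3]+T[:3,0]*.088)
print(proj('wrist',T[:3,3]+T[:3,0]*.088,cp))
cv2.imwrite('pics/w9z.png',cv2.resize(im[180:230,255:321],None,fx=12,fy=12,interpolation=cv2.INTER_CUBIC))
E
```

```text
t 19.02 pos [ 0.4917 -0.0498  0.1183] q [-0.4462  0.5486 -0.4461 -0.5486] F [ 0.1 -1.1 -0.1] M [0.011 0.037 0.005] w 0.0253
j [-0.3308  0.0162  2.0332  0.      1.0921 -2.1069]
tool axes (cols)
 [[ 0.     -0.979  -0.2038]
 [ 0.     -0.2038  0.979 ]
 [-1.     -0.     -0.    ]]
tip [ 0.49179657 -0.04983143  0.03043362]
[284.15465699 213.10334719]
```

View pics/w9z.png

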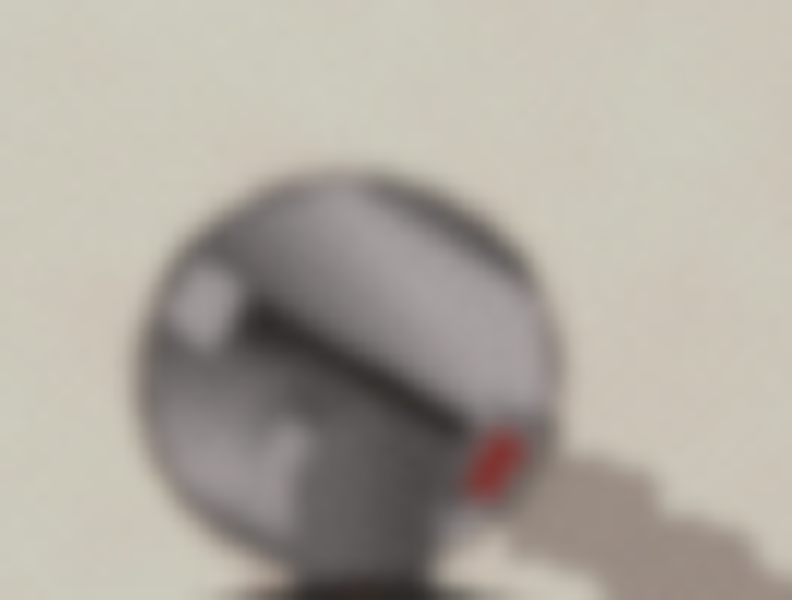

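```bash
python3 - <<'E'
import cv2,numpy as np
im=cv2.imread('pics/w9.png')[185:230,262:312]
g=cv2.resize(im,None,fx=14,fy=13,interpolation=cv2.INTER_LANCZOS4).astype(float)
g=np.clip((g/160)**0.6*255,0,255).astype(np.uint8)
cv2.imwrite('pics/w9e.png',g)
E
```

```text
(no output)
```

View pics/w9e.png

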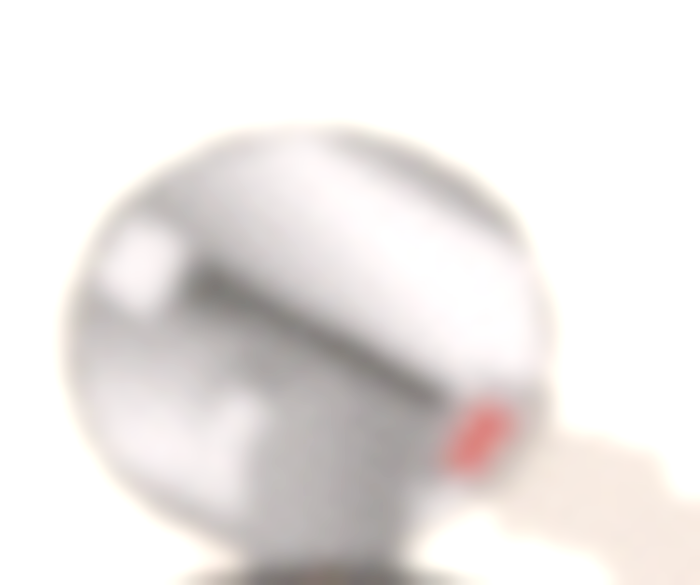

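```bash
python3 - <<'E'
from h import *
cp=campose('wrist'); T=pose()
a=atz('wrist',(284.3,213.4),.0304,cp); b=atz('wrist',(283.8,212.2),.0255,cp)
d=b-a; s=T[:3,:3].T@[d[0],d[1],0]; print(a,b,'shift tool',s)
# blade frame: along = 30deg cw from tool z (image right,down) 
al=np.array([-np.sin(np.pi/6),np.cos(np.pi/6)]) # (y,z)
ac=np.array([np.cos(np.pi/6),np.sin(np.pi/6)])
print('along',s[1:]@al,'across',s[1:]@ac)
E
```

```text
[ 0.49200686 -0.04967921  0.0304    ] [ 0.49260399 -0.0499452   0.0255    ] shift tool [ 1.74586678e-07 -5.30383976e-04 -3.82117455e-04]
along -6.573143527450548e-05 across -0.0006503847243121232
```

Emit:
move_arm:
  commands:
    - [[0.002,-0.0003,0],[0,0,0],-1]
    - [[0.002,0,0],[0,0,0],-1]
    - [[0.001,0,0],[0,0,0],-1]
    - [[0.001,0,0],[0,0,0],-1]
    - [[0,0,0],[0,0,0],-1]

```text
clock: 19.7
eef_pos: [0.4919, -0.0497, 0.1122]
ee_rot: [0.446, -0.549, 0.446, 0.549]
force: [-0.4, -0.4, -1.2]
width: 0.0252
```

Emit:
move_arm:
  commands:
    - [[0.001,0,0],[0,0,0],-1]
    - [[0.001,0,0],[0,0,0],-1]
    - [[0,0,0],[0,0,0],-1]

```text
clock: 20.08
eef_pos: [0.4919, -0.0497, 0.1102]
ee_rot: [0.446, -0.549, 0.446, 0.549]
force: [0.3, -0.1, -0.8]
width: 0.0249
```

Emit:
move_arm:
  commands:
    - [[0.001,0,0],[0,0,0],-1]
    - [[0.0007,0,0],[0,0,0],-1]
    - [[0,0,0],[0,0,0],-1]

```text
clock: 20.45
eef_pos: [0.4919, -0.0497, 0.1085]
ee_rot: [0.446, -0.549, 0.446, 0.549]
force: [1.0, 0.7, -1.7]
width: 0.0253
```

```bash
python3 - <<'E'
from h import *
st()
im=cams.camera('wrist'); cv2.imwrite('pics/w10z.png',cv2.resize(im[180:230,255:321],None,fx=12,fy=12,interpolation=cv2.INTER_CUBIC))
E
```

```text
t 20.45 pos [ 0.4919 -0.0497  0.1085] q [ 0.4461 -0.5485  0.4462  0.5486] F [ 1.   0.7 -1.7] M [0.055 0.047 0.036] w 0.0253
j [-0.3305  0.0326  2.0372  0.      1.0719 -2.1066]
tool axes (cols)
 [[-1.000e-04 -9.790e-01 -2.038e-01]
 [ 1.000e-04 -2.038e-01  9.790e-01]
 [-1.000e+00  1.000e-04  1.000e-04]]
```

View pics/w10z.png

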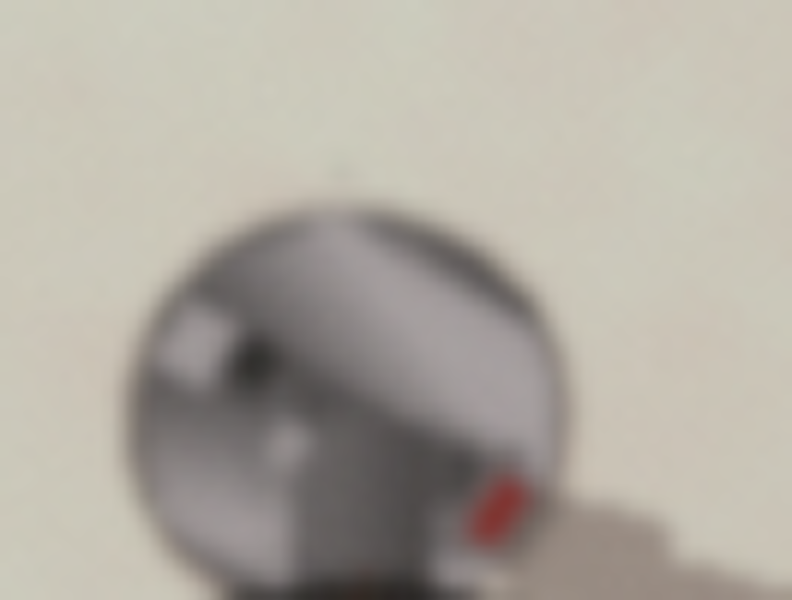

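The blade is about 5 mm down in the slot with no contact force. I start turning clockwise gently.

Emit:
move_arm:
  commands:
    - [[0,0,0],[5,0,0],-1]
    - [[0,0,0],[5,0,0],-1]
    - [[0,0,0],[5,0,0],-1]
    - [[0,0,0],[0,0,0],-1]

```text
clock: 21.0
eef_pos: [0.4918, -0.0496, 0.1086]
ee_rot: [0.514, -0.486, 0.514, 0.486]
force: [-0.5, 0.4, -0.9]
width: 0.0252
```

```bash
python3 -c "
from h import *
st()"
```

```text
t 21.0 pos [ 0.4918 -0.0496  0.1086] q [ 0.5136 -0.4858  0.5137  0.4861] F [-0.5  0.4 -0.9] M [0.084 0.166 0.063] w 0.0252
j [-0.3304  0.0325  2.0373  0.      1.0723 -1.8458]
tool axes (cols)
 [[-4.000e-04 -9.985e-01  5.540e-02]
 [ 2.000e-04  5.540e-02  9.985e-01]
 [-1.000e+00  4.000e-04  2.000e-04]]
```

Emit:
move_arm:
  commands:
    - [[0,0,0],[6,0,0],-1]
    - [[0,0,0],[6,0,0],-1]
    - [[0,0,0],[6,0,0],-1]
    - [[0,0,0],[6,0,0],-1]
    - [[0,0,0],[0,0,0],-1]

```text
clock: 21.62
eef_pos: [0.492, -0.0494, 0.1086]
ee_rot: [0.603, -0.369, 0.603, 0.369]
force: [0.3, 1.9, -1.2]
width: 0.0248
```

```bash
python3 -c "
from h import *
st()
im=cams.camera('wrist'); cv2.imwrite('pics/w11z.png',cv2.resize(im[170:245,240:340],None,fx=8,fy=8,interpolation=cv2.INTER_CUBIC))"
```

```text
t 21.62 pos [ 0.492  -0.0494  0.1086] q [ 0.6035 -0.3687  0.6031  0.369 ] F [ 0.3  1.9 -1.2] M [ 0.448 -0.116  0.105] w 0.0248
j [-3.3030e-01  3.2500e-02  2.0372e+00  8.0000e-04  1.0719e+00 -1.4283e+00]
tool axes (cols)
 [[ 3.000e-04 -8.901e-01  4.557e-01]
 [ 7.000e-04  4.557e-01  8.901e-01]
 [-1.000e+00  1.000e-04  7.000e-04]]
```

View pics/w11z.png

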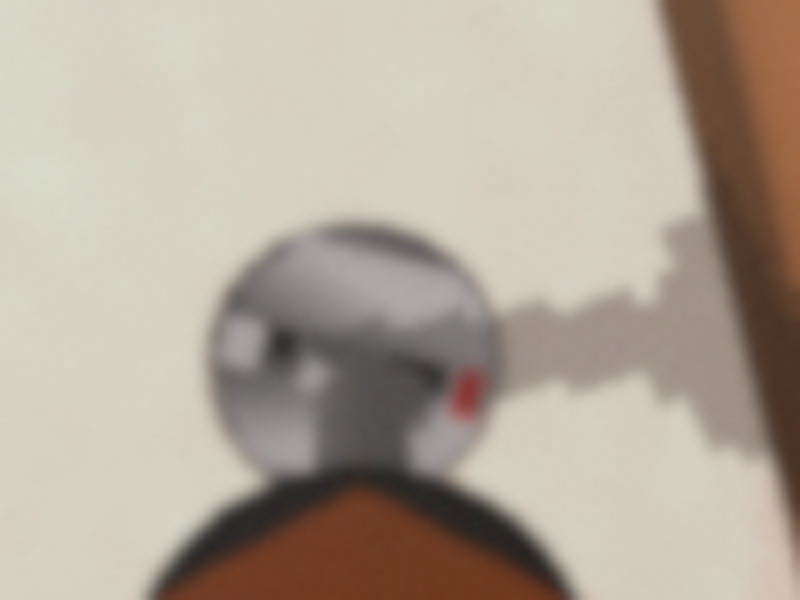

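Emit:
move_arm:
  commands:
    - [[0,0,0],[6,0,0],-1]
    - [[0,0,0],[6,0,0],-1]
    - [[0,0,0],[6,0,0],-1]
    - [[0,0,0],[6,0,0],-1]
    - [[0,0,0],[0,0,0],-1]

```text
clock: 22.3
eef_pos: [0.4923, -0.0494, 0.1087]
ee_rot: [0.667, -0.235, 0.666, 0.236]
force: [1.9, 3.5, -1.7]
width: 0.0251
```

```bash
python3 -c "
from h import *
st()"
```

```text
t 22.3 pos [ 0.4923 -0.0494  0.1087] q [ 0.6672 -0.2354  0.6663  0.2356] F [ 1.9  3.5 -1.7] M [ 0.647 -0.438  0.049] w 0.0251
j [-3.3020e-01  3.2600e-02  2.0370e+00  1.2000e-03  1.0712e+00 -1.0099e+00]
tool axes (cols)
 [[ 1.200e-03 -6.281e-01  7.781e-01]
 [ 7.000e-04  7.781e-01  6.281e-01]
 [-1.000e+00 -2.000e-04  1.400e-03]]
```

Emit:
move_arm:
  commands:
    - [[0,0.0001,0.0004],[6,0,0],-1]
    - [[0,0,0],[6,0,0],-1]
    - [[0,0,0],[6,0,0],-1]
    - [[0,0,0],[0,0,0],-1]

```text
clock: 22.8
eef_pos: [0.4925, -0.0493, 0.1087]
ee_rot: [0.696, -0.129, 0.695, 0.129]
force: [2.6, 2.0, -2.1]
width: 0.0249
```

```bash
python3 -c "
from h import *
st()
im=cams.camera('wrist'); cv2.imwrite('pics/w12z.png',cv2.resize(im[170:245,240:340],None,fx=8,fy=8,interpolation=cv2.INTER_CUBIC))"
```

```text
t 22.8 pos [ 0.4925 -0.0493  0.1087] q [ 0.6957 -0.1286  0.695   0.1286] F [ 2.6  2.  -2.1] M [ 0.557 -0.529  0.082] w 0.0249
j [-3.2960e-01  3.3100e-02  2.0365e+00  5.0000e-04  1.0712e+00 -6.9550e-01]
tool axes (cols)
 [[ 1.000e-03 -3.576e-01  9.339e-01]
 [ 2.000e-04  9.339e-01  3.576e-01]
 [-1.000e+00 -2.000e-04  1.000e-03]]
```

View pics/w12z.png

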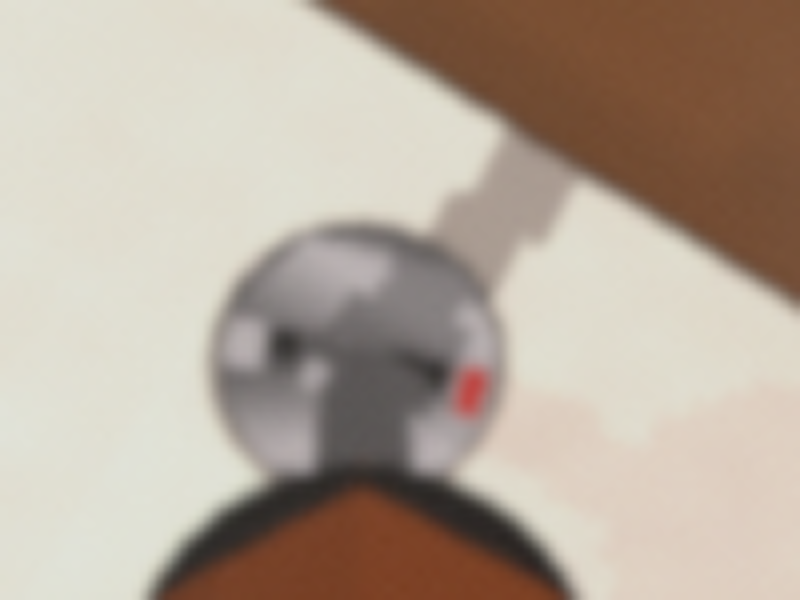

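Emit:
move_arm:
  commands:
    - [[0,0.0001,0.0003],[5,0,0],-1]
    - [[0,0,0],[5,0,0],-1]
    - [[0,0,0],[4,0,0],-1]
    - [[0,0,0],[0,0,0],-1]

```text
clock: 23.35
eef_pos: [0.4928, -0.0493, 0.1087]
ee_rot: [0.706, -0.043, 0.705, 0.043]
force: [3.0, 2.5, -1.5]
width: 0.0251
```

```bash
python3 -c "
from h import *
st()"
```

```text
t 23.35 pos [ 0.4928 -0.0493  0.1087] q [ 0.7062 -0.0428  0.7055  0.0426] F [ 3.   2.5 -1.5] M [ 0.443 -0.683  0.052] w 0.0251
j [-3.2920e-01  3.3600e-02  2.0358e+00  1.0000e-04  1.0711e+00 -4.5010e-01]
tool axes (cols)
 [[ 1.000e-03 -1.206e-01  9.927e-01]
 [-3.000e-04  9.927e-01  1.206e-01]
 [-1.000e+00 -4.000e-04  9.000e-04]]
```

Emit:
move_arm:
  commands:
    - [[0,0.0002,0.0003],[2,0,0],-1]
    - [[0,0,0],[2,0,0],-1]
    - [[0,0,0],[0,0,0],-1]

```text
clock: 23.72
eef_pos: [0.4929, -0.0492, 0.1087]
ee_rot: [0.707, -0.017, 0.707, 0.017]
force: [2.0, 0.7, -1.6]
width: 0.025
```

```bash
python3 -c "
from h import *
st()
im=cams.camera('wrist'); cv2.imwrite('pics/w13z.png',cv2.resize(im[170:245,240:340],None,fx=8,fy=8,interpolation=cv2.INTER_CUBIC));st()"
```

```text
t 23.73 pos [ 0.4929 -0.0492  0.1087] q [ 0.707  -0.0173  0.7068  0.0169] F [ 2.   0.7 -1.6] M [ 0.185 -0.77   0.078] w 0.025
j [-3.2860e-01  3.4200e-02  2.0353e+00 -3.0000e-04  1.0716e+00 -3.7680e-01]
tool axes (cols)
 [[ 4.000e-04 -4.840e-02  9.988e-01]
 [-5.000e-04  9.988e-01  4.840e-02]
 [-1.000e+00 -5.000e-04  4.000e-04]]
t 23.77 pos [ 0.4929 -0.0491  0.1087] q [ 0.7071 -0.0173  0.7067  0.017 ] F [ 3.5  0.1 -2.2] M [ 0.183 -0.681  0.06 ] w 0.0249
j [-3.2860e-01  3.4200e-02  2.0353e+00 -3.0000e-04  1.0715e+00 -3.7710e-01]
tool axes (cols)
 [[ 4.000e-04 -4.860e-02  9.988e-01]
 [-4.000e-04  9.988e-01  4.860e-02]
 [-1.000e+00 -4.000e-04  4.000e-04]]
```

View pics/w13z.png

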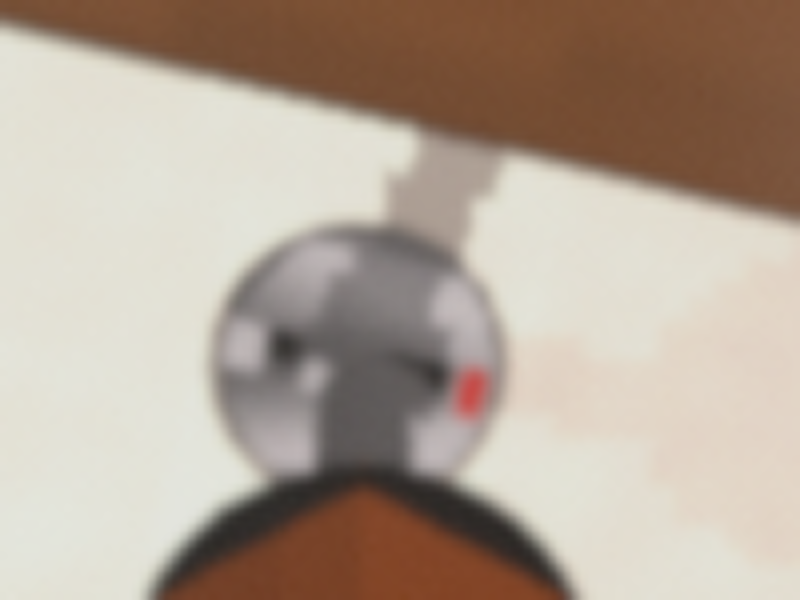

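Emit:
move_arm:
  commands:
    - [[0,0,0.0002],[2,0,0],-1]
    - [[0,0,0],[2,0,0],-1]
    - [[0,0,0],[0,0,0],-1]

```text
clock: 24.15
eef_pos: [0.493, -0.0491, 0.1087]
ee_rot: [0.707, 0.008, 0.707, -0.008]
force: [3.4, -0.6, -1.8]
width: 0.0251
```

```bash
python3 -c "
from h import *
st()"
```

```text
t 24.15 pos [ 0.493  -0.0491  0.1087] q [ 0.7072  0.0077  0.707  -0.0079] F [ 3.4 -0.6 -1.8] M [-0.001 -0.721  0.091] w 0.0251
j [-3.2840e-01  3.4600e-02  2.0348e+00 -3.0000e-04  1.0718e+00 -3.0630e-01]
tool axes (cols)
 [[ 3.000e-04  2.200e-02  9.998e-01]
 [-3.000e-04  9.998e-01 -2.200e-02]
 [-1.000e+00 -3.000e-04  3.000e-04]]
```

Emit:
move_arm:
  commands:
    - [[0,0,0],[2,0,0],-1]
    - [[0,0,0],[0,0,0],-1]

```text
clock: 24.4
eef_pos: [0.493, -0.0491, 0.1087]
ee_rot: [0.707, 0.02, 0.707, -0.02]
force: [2.8, -0.7, -2.6]
width: 0.0254
```

```bash
python3 -c "
from h import *
st()"
```

```text
t 24.4 pos [ 0.493  -0.0491  0.1087] q [ 0.7069  0.02    0.7067 -0.0202] F [ 2.8 -0.7 -2.6] M [-0.023 -0.737  0.062] w 0.0254
j [-3.2840e-01  3.4600e-02  2.0349e+00 -2.0000e-04  1.0717e+00 -2.7140e-01]
tool axes (cols)
 [[ 3.000e-04  5.680e-02  9.984e-01]
 [-3.000e-04  9.984e-01 -5.680e-02]
 [-1.000e+00 -3.000e-04  3.000e-04]]
```

Emit:
move_arm:
  commands:
    - [[0,0,0.0002],[2,0,0],-1]
    - [[0,0,0],[0,0,0],-1]

```text
clock: 24.65
eef_pos: [0.4931, -0.049, 0.1086]
ee_rot: [0.706, 0.032, 0.706, -0.033]
force: [2.7, -1.5, -2.0]
width: 0.0251
```

```bash
python3 -c "
from h import *
st()"
```

```text
t 24.65 pos [ 0.4931 -0.049   0.1086] q [ 0.7063  0.0324  0.7064 -0.0325] F [ 2.7 -1.5 -2. ] M [-0.083 -0.578  0.139] w 0.0251
j [-3.2830e-01  3.5100e-02  2.0344e+00 -2.0000e-04  1.0721e+00 -2.3640e-01]
tool axes (cols)
 [[-1.000e-04  9.170e-02  9.958e-01]
 [-2.000e-04  9.958e-01 -9.170e-02]
 [-1.000e+00 -2.000e-04 -1.000e-04]]
```

Emit:
move_arm:
  commands:
    - [[0,0,0],[2,0,0],-1]
    - [[0,0,0],[0,0,0],-1]

```text
clock: 24.9
eef_pos: [0.4932, -0.049, 0.1086]
ee_rot: [0.706, 0.045, 0.706, -0.045]
force: [2.7, -0.4, -1.1]
width: 0.0248
```

```bash
python3 -c "
from h import *
st()
im=cams.camera('wrist'); cv2.imwrite('pics/w14z.png',cv2.resize(im[170:245,240:340],None,fx=8,fy=8,interpolation=cv2.INTER_CUBIC));st()"
```

```text
t 24.9 pos [ 0.4932 -0.049   0.1086] q [ 0.7057  0.0447  0.7057 -0.0448] F [ 2.7 -0.4 -1.1] M [-0.187 -0.661  0.134] w 0.0248
j [-3.2820e-01  3.5100e-02  2.0344e+00 -1.0000e-04  1.0719e+00 -2.0150e-01]
tool axes (cols)
 [[ 1.000e-04  1.264e-01  9.920e-01]
 [-1.000e-04  9.920e-01 -1.264e-01]
 [-1.000e+00 -1.000e-04  1.000e-04]]
t 24.95 pos [ 0.4931 -0.049   0.1086] q [ 0.7057  0.0446  0.7057 -0.0447] F [ 3.  -0.3 -1.8] M [-0.1   -0.633  0.17 ] w 0.0249
j [-3.2820e-01  3.5100e-02  2.0344e+00 -1.0000e-04  1.0719e+00 -2.0180e-01]
tool axes (cols)
 [[ 1.00e-04  1.26e-01  9.92e-01]
 [-2.00e-04  9.92e-01 -1.26e-01]
 [-1.00e+00 -1.00e-04  1.00e-04]]
```

View pics/w14z.png

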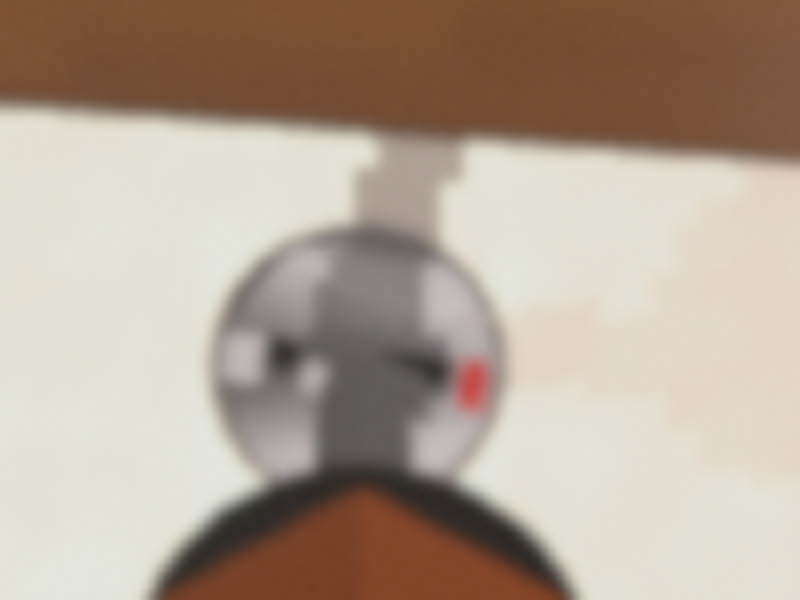

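The slot is now about 2.8° past parallel with the panel, which is the 1.62 rad stop, and the moment is rising. One small step more, then I hold.

Emit:
move_arm:
  commands:
    - [[0,0,0],[1,0,0],-1]
    - [[0,0,0],[0,0,0],-1]
    - [[0,0,0],[0,0,0],-1]

```text
clock: 25.32
eef_pos: [0.4932, -0.049, 0.1087]
ee_rot: [0.705, 0.051, 0.705, -0.051]
force: [2.8, -1.0, -1.5]
width: 0.0252
```

```bash
python3 -c "
from h import *
M=[]
for i in range(5):
    M.append(r.observe()['wrist_torque'][2]); cams.camera('wrist')
print(np.round(M,3),np.mean(M)); st()"
```

```text
[0.242 0.164 0.144 0.154 0.183] 0.177283815143272
t 25.57 pos [ 0.4932 -0.049   0.1086] q [ 0.7053  0.0508  0.7052 -0.0508] F [ 2.9 -0.8 -0.9] M [-0.151 -0.733  0.198] w 0.0252
j [-3.2830e-01  3.5100e-02  2.0344e+00 -1.0000e-04  1.0719e+00 -1.8440e-01]
tool axes (cols)
 [[ 1.000e-04  1.433e-01  9.897e-01]
 [-1.000e-04  9.897e-01 -1.433e-01]
 [-1.000e+00 -1.000e-04  2.000e-04]]
```

Mean moment is 0.177 N m, inside the firm-seat band. I unwind a little and lift out.

Emit:
move_arm:
  commands:
    - [[0,0,0],[-4,0,0],-1]
    - [[0,0,0],[-4,0,0],-1]
    - [[0,0,0],[-3,0,0],-1]
    - [[0,0,0],[0,0,0],-1]

```text
clock: 26.08
eef_pos: [0.4928, -0.0489, 0.1086]
ee_rot: [0.707, -0.017, 0.707, 0.017]
force: [0.8, -0.9, -0.4]
width: 0.025
```

```bash
python3 -c "
from h import *
st()"
```

```text
t 26.07 pos [ 0.4928 -0.0489  0.1086] q [ 0.7066 -0.0166  0.7072  0.0168] F [ 0.8 -0.9 -0.4] M [-0.178 -0.348  0.034] w 0.025
j [-3.2830e-01  3.5000e-02  2.0346e+00 -1.0000e-04  1.0728e+00 -3.7550e-01]
tool axes (cols)
 [[-9.000e-04 -4.730e-02  9.989e-01]
 [ 2.000e-04  9.989e-01  4.730e-02]
 [-1.000e+00  2.000e-04 -9.000e-04]]
```

Emit:
move_arm:
  commands:
    - [[-0.003,0,0],[0,0,0],-1]
    - [[-0.005,0,0],[0,0,0],-1]
    - [[-0.02,0,0],[0,0,0],-1]
    - [[-0.03,0,0],[0,0,0],-1]
    - [[-0.03,0,0],[0,0,0],-1]
    - [[0,0,0],[0,0,0],-1]
    - [[0,0,0],[0,0,0],-1]

```text
clock: 26.95
eef_pos: [0.4923, -0.0487, 0.1955]
ee_rot: [0.706, -0.017, 0.708, 0.017]
force: [-0.8, -0.5, -0.9]
width: 0.0249
```

```bash
python3 -c "
from h import *
st()
im=cams.camera('wrist'); cv2.imwrite('pics/w15z.png',cv2.resize(im[140:245,220:360],None,fx=5.7,fy=5.7,interpolation=cv2.INTER_CUBIC))"
```

```text
t 26.95 pos [ 0.4923 -0.0487  0.1955] q [ 0.7062 -0.0167  0.7076  0.0172] F [-0.8 -0.5 -0.9] M [0.    0.02  0.009] w 0.0249
j [-3.2820e-01 -8.7600e-02  1.9788e+00  1.0000e-04  1.2523e+00 -3.7620e-01]
tool axes (cols)
 [[-1.900e-03 -4.800e-02  9.988e-01]
 [ 7.000e-04  9.988e-01  4.800e-02]
 [-1.000e+00  8.000e-04 -1.800e-03]]
```

View pics/w15z.png

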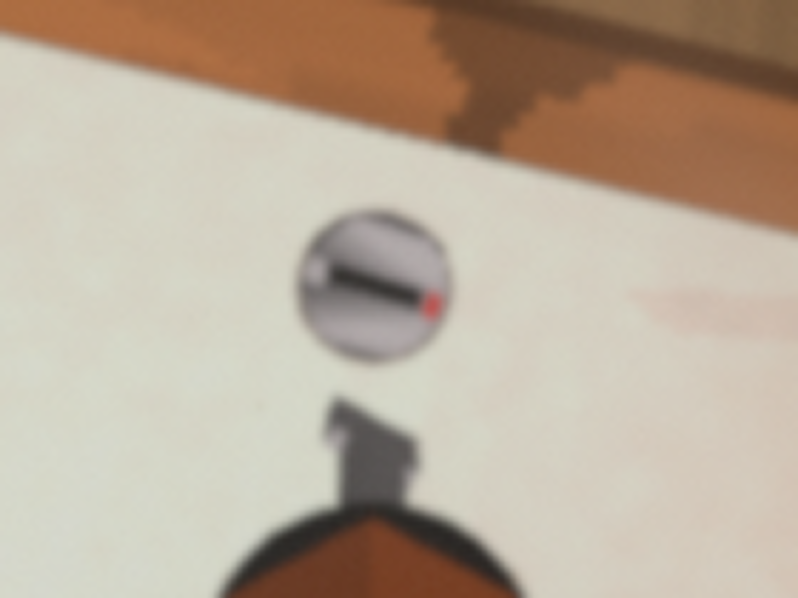

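The cam stays about 2.8° past parallel (≈1.62 rad) and the panel is flush. Now back to the block, travelling high over the marker.

Emit:
move_arm:
  commands:
    - [[-0.04,0,0],[0,0,0],-1]
    - [[-0.04,0.017,0.0017],[0,0,0],-1]
    - [[-0.02,0.042,0.004],[0,0,0],-1]
    - [[0,0.042,0.004],[0,0,0],-1]
    - [[0,0.042,0.004],[0,0,0],-1]
    - [[0,0.042,0.004],[0,0,0],-1]
    - [[0,0.042,0.004],[0,0,0],-1]
    - [[0,0.042,0.004],[0,0,0],-1]
    - [[0,0.042,0.004],[0,0,0],-1]
    - [[0,0.042,0.004],[0,0,0],-1]
    - [[0,0.042,0.004],[0,0,0],-1]
    - [[0,0.042,0.003],[0,0,0],-1]

```text
clock: 28.5
eef_pos: [0.5121, 0.3906, 0.2942]
ee_rot: [0.706, -0.018, 0.708, 0.016]
force: [-0.4, 0.1, -0.7]
width: 0.0252
```

Emit:
move_arm:
  commands:
    - [[0.03,0,0],[0,0,0],-1]
    - [[0.04,0,0],[0,0,0],-1]
    - [[0.02,0,0],[0,0,0],-1]
    - [[0,0,0],[0,0,0],-1]
    - [[0,0,0],[0,0,0],-1]
    - [[0,0,0],[0,0,0],-1]

```text
clock: 29.25
eef_pos: [0.5137, 0.3899, 0.2087]
ee_rot: [0.708, -0.016, 0.706, 0.017]
force: [0.5, -0.0, -0.6]
width: 0.025
```

```bash
python3 -c "
from h import *
st()
T=pose();print(T[:3,3]+T[:3,0]*.088)
im=cams.camera('wrist');cp=campose('wrist'); cv2.imwrite('pics/w16z.png',cv2.resize(im[140:245,220:360],None,fx=5.7,fy=5.7,interpolation=cv2.INTER_CUBIC))
print([(e['centre'],e['score'],atz('wrist',e['centre'],.08,cp)) for e in cams.pinpoint('wrist','hole0')[:2]])"
```

```text
t 29.25 pos [0.5137 0.3899 0.2087] q [ 0.708  -0.0165  0.7058  0.0175] F [ 0.5 -0.  -0.6] M [-0.035  0.001 -0.025] w 0.025
j [0.4737 0.2511 1.5931 0.     1.2941 0.4257]
tool axes (cols)
 [[ 0.003  -0.048   0.9988]
 [ 0.0015  0.9988  0.048 ]
 [-1.      0.0014  0.003 ]]
[0.51392868 0.38999626 0.12065637]
[]
```

View pics/w16z.png

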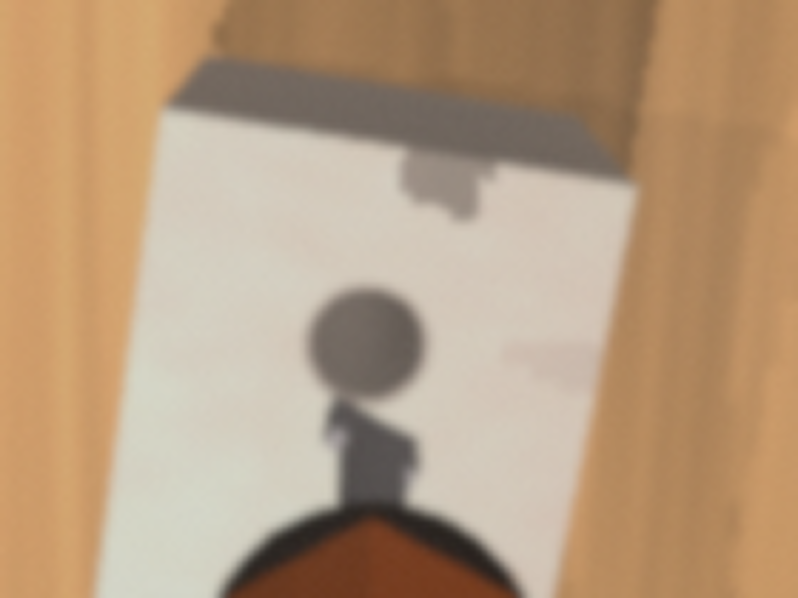

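Emit:
move_arm:
  commands:
    - [[0.015,0,0],[0,0,0],-1]
    - [[0.015,0,0],[0,0,0],-1]
    - [[0.004,0,0],[0,0,0],-1]
    - [[0,0,0],[0,0,0],-1]
    - [[0,0,0],[0,0,0],-1]

```text
clock: 29.98
eef_pos: [0.513, 0.3896, 0.173]
ee_rot: [0.707, -0.017, 0.707, 0.017]
force: [0.1, -0.3, -1.7]
width: 0.0253
```

```bash
python3 -c "
from h import *
st()
T=pose();print(T[:3,3]+T[:3,0]*.088)
im=cams.camera('wrist');cp=campose('wrist'); cv2.imwrite('pics/w17z.png',cv2.resize(im[170:245,240:340],None,fx=8,fy=8,interpolation=cv2.INTER_CUBIC))
print(proj('wrist',T[:3,3]+T[:3,0]*.088,cp))
"
```

```text
t 29.98 pos [0.513  0.3896 0.173 ] q [ 0.7072 -0.0169  0.7066  0.0172] F [ 0.1 -0.3 -1.7] M [0.04  0.016 0.006] w 0.0253
j [ 0.4739  0.286   1.6188 -0.      1.236   0.4257]
tool axes (cols)
 [[ 8.000e-04 -4.820e-02  9.988e-01]
 [ 4.000e-04  9.988e-01  4.820e-02]
 [-1.000e+00  3.000e-04  8.000e-04]]
[0.51309304 0.38967757 0.0850456 ]
[285.70763438 212.47269401]
```

View pics/w17z.png

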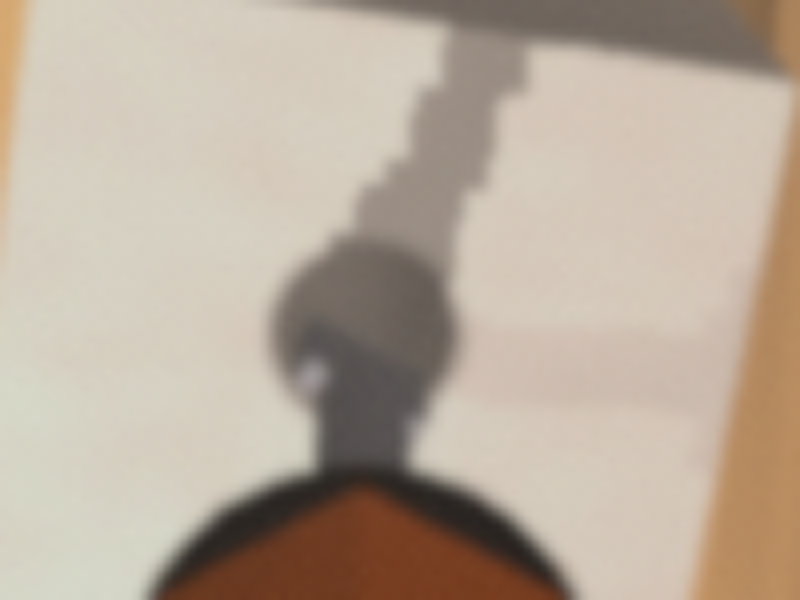

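The tip is centred over the hole (hole at (363,332), blade at about (361,358), still 5 mm above it). I insert.

Emit:
move_arm:
  commands:
    - [[0.005,0.0005,-0.0003],[0,0,0],-1]
    - [[0.005,0,0],[0,0,0],-1]
    - [[0.005,0,0],[0,0,0],-1]
    - [[0,0,0],[0,0,0],-1]

```text
clock: 30.52
eef_pos: [0.512, 0.3898, 0.1567]
ee_rot: [0.706, -0.017, 0.707, 0.017]
force: [-0.6, -0.3, -1.1]
width: 0.0251
```

Emit:
move_arm:
  commands:
    - [[0.015,0,0],[0,0,0],-1]
    - [[0.015,0,0],[0,0,0],-1]
    - [[0.015,0,0],[0,0,0],-1]
    - [[0.012,0,0],[0,0,0],-1]
    - [[0,0,0],[0,0,0],-1]
    - [[0,0,0],[0,0,0],-1]

```text
clock: 31.28
eef_pos: [0.5127, 0.3902, 0.101]
ee_rot: [0.707, -0.017, 0.707, 0.017]
force: [0.3, -0.5, -0.7]
width: 0.025
```

Emit:
move_arm:
  commands:
    - [[0.002,0,0],[0,0,0],-1]
    - [[0.002,0,0],[0,0,0],-1]
    - [[0,0,0],[0,0,0],-1]

```text
clock: 31.65
eef_pos: [0.5123, 0.3899, 0.0965]
ee_rot: [0.707, -0.017, 0.707, 0.017]
force: [-0.2, 0.7, -0.4]
width: 0.0252
```

Emit:
move_arm:
  commands:
    - [[0.0007,0,0],[0,0,0],-1]
    - [[0.0007,0,0],[0,0,0],-1]
    - [[0,0,0],[0,0,0],-1]

```text
clock: 32.02
eef_pos: [0.5125, 0.39, 0.0956]
ee_rot: [0.707, -0.017, 0.707, 0.017]
force: [-1.4, -0.3, 2.3]
width: 0.025
```

The shoulder touches at the same height as at pick-up. I release and rise straight up.

Emit:
move_arm:
  commands:
    - [[0,0,0],[0,0,0],-0.2]
    - [[0,0,0],[0,0,0],0.3]
    - [[0,0,0],[0,0,0],1]
    - [[0,0,0],[0,0,0],1]
    - [[0,0,0],[0,0,0],1]
    - [[-0.02,0,0],[0,0,0],1]
    - [[-0.04,0,0],[0,0,0],1]
    - [[-0.05,0,0],[0,0,0],1]
    - [[-0.05,0,0],[0,0,0],1]
    - [[0,0,0],[0,0,0],1]
    - [[0,0,0],[0,0,0],1]

```text
clock: 33.4
eef_pos: [0.5123, 0.3899, 0.2558]
ee_rot: [0.707, -0.017, 0.707, 0.017]
force: [-0.3, -0.7, -0.5]
width: 0.0855
```

```bash
python3 -c "
from h import *
st()
im=cams.camera('wrist');cp=campose('wrist'); cv2.imwrite('pics/w18.png',im)
im=cams.camera('scene');cv2.imwrite('pics/s18.png',cv2.resize(im[150:300,180:480],None,fx=2.6,fy=2.6,interpolation=cv2.INTER_CUBIC))
for k,z in (('driver_handle',.115),('driver_shoulder',.08)):
    print(k,[(np.round(e['centre'],1).tolist(),round(e['score'],2),np.round(atz('scene',e['centre'],z),4).tolist()) for e in cams.pinpoint('scene',k)[:1]])
"
```

```text
t 33.4 pos [0.5123 0.3899 0.2558] q [ 0.7071 -0.0169  0.7067  0.0171] F [-0.3 -0.7 -0.5] M [-0.012  0.013  0.002] w 0.0855
j [ 0.4748  0.2114  1.5521 -0.      1.3774  0.4266]
tool axes (cols)
 [[ 6.000e-04 -4.820e-02  9.988e-01]
 [ 3.000e-04  9.988e-01  4.820e-02]
 [-1.000e+00  3.000e-04  6.000e-04]]
driver_handle [([429.5, 226.7], 0.77, [0.5077, 0.3871, 0.115])]
driver_shoulder [([426.2, 233.1], 0.68, [0.5074, 0.3862, 0.08])]
```

View pics/w18.png

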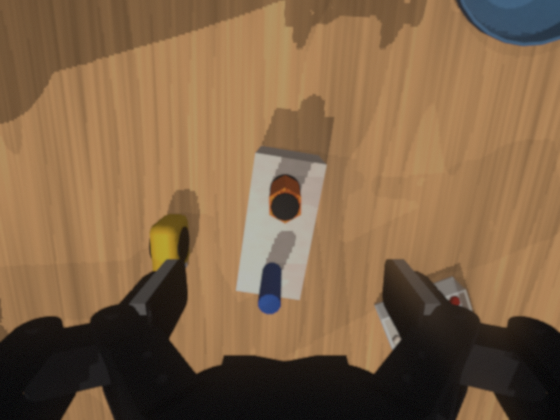

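View pics/s18.png

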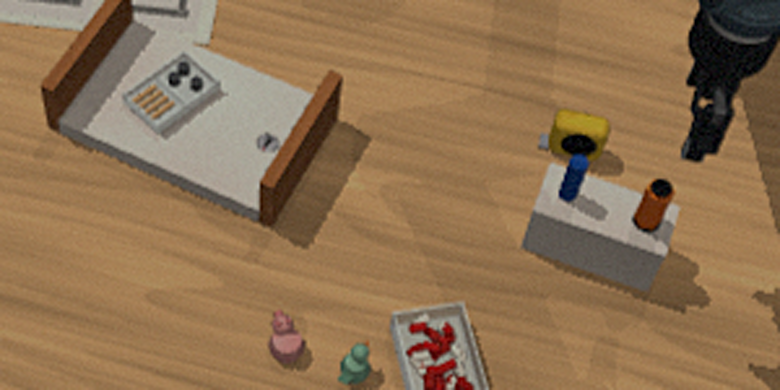

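```bash
python3 -c "
from h import *
im=cams.camera('wrist');cp=campose('wrist')
print('top',atz('wrist',(286,206.5),.15,cp))
for k,z in (('driver_handle',.115),('driver_shoulder',.08),('cam_face',.0255)):
    print(k,[(np.round(e['centre'],1).tolist(),round(e['score'],2),np.round(atz('wrist',e['centre'],z,cp),4).tolist()) for e in cams.pinpoint('wrist',k)[:1]])
im=cams.camera('top'); cv2.imwrite('pics/t18.png',cv2.resize(im[190:320,60:440],None,fx=2.1,fy=2.1,interpolation=cv2.INTER_CUBIC))
"
```

```text
top [0.51176715 0.38972788 0.15      ]
driver_handle [([285.4, 198.9], 0.7, [0.5114, 0.3869, 0.115])]
driver_shoulder [([284.2, 187.3], 0.75, [0.5101, 0.3897, 0.08])]
cam_face []
```

View pics/t18.png

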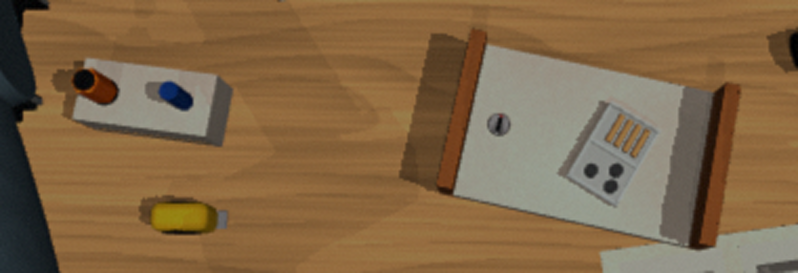

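The driver stands upright in its hole, the cam slot is parallel to the panel, the panel is flush and the bystanders have not moved. I hand in.

```bash
python3 -c "
from h import *
print(r.finish_job())"
```

```text
the job is handed in; nothing more can be done
None
```

The job is done and handed in at about 34 s of the 72 s allowed; no verdict came back, so what follows is from my own checks.

- **Panel:** I pushed it with the shut fingers until it stopped, at a force of about 10 N. The fingers halted 63 mm from the cam axis, which is the 52 mm shut distance plus half a finger width. The pictures show it flush with the board.
- **Cam:** I turned it clockwise with the screwdriver in small steps until it met its stop. It seated at a mean moment of 0.177 N m; single noisy readings ran from 0.144 to 0.242. After I lifted the screwdriver out, the slot lay about 2.8° past parallel with the panel, which is roughly 1.62 rad.
- **Screwdriver:** It is back in its own hole, released and upright. The shoulder touched down at the same hand height as at pick-up, and the wrist view puts the handle top about 1 mm from the hole's middle.
- **Everything else:** The final pictures show the bystanders where they were.

One check disagreed: the detector in the scene camera put the shoulder 5–6 mm away from the hole, while the wrist view and the hand position put it within about 1–2 mm. I trusted the latter.

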